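# Put the wooden engine on show in the glass showcase

### The arm

A 6-joint arm with a two-finger parallel gripper is mounted at the origin on the work surface. World frame = base frame: x ahead of the robot, y to its left, z up, the work surface at z = 0. Lengths are in mm, angles in degrees, forces in N, time in s.
With the tool pointing down it reaches from about 300 to 850 mm from the base axis. Payload 4.2 kg.
Tool frame: the origin (TCP) lies midway between the tips of the shut fingers; the grasp point (between the pads) lies 19 mm behind it; z points along the fingers, y is the line along which they close (so a half turn about z gives the same grasp; the last joint's range is limited). The gripper opens to 91 mm and grips with 3 to 60 N. Pads are 32 mm wide; open, the fingers measure 118 mm over their backs; the gripper's body (76 mm by 178 mm) begins 60 mm behind the grasp point.
Start: joints at [71.734, 18.312, 89.639, -0, 72.044, -1.146], TCP at [169.267, 549.538, 213.976] pointing down, gripper open.
Joint ranges: [-177.97, 177.97], [-48.28, 115.42], [12.27, 149.76], [-77.06, 257.06], [2.81, 150.46], [-146.56, 146.56]. Speed limits (degrees/s): [147.25, 147.25, 180, 180, 180, 180].

### API

Orientations are given as [roll, pitch, yaw] about the fixed x, y, z axes, in that order (R = Rz(yaw) Ry(pitch) Rx(roll)).
In Python, from workcell import env, optics, status, ticket gives the robot as it stands (env), with the cameras (optics), the readings (status) and the job (ticket).
- The arm moves only by the shell command python3 drive.py FILE [OPENING] [FORCE], which reads ROWS from the file FILE. ROWS is a JSON list of rows, 1 to 8 of them, each an object with the fields dx, dy, dz (the shift in mm), ax, ay, az (a rotation vector in degrees); a field left out counts as zero; each row shifts and turns the commanded pose from where the row before left it, along the tool's axes as they then stand; what a row does not reach is not made up. A row lasts 1/10 s, in which the tool goes at most 50 mm and 8.59 degrees, less where a joint would pass 70% of its speed; a pose out of reach is approached as far as the arm can. OPENING is the finger opening in mm, set as the command begins (- or left out keeps the last). The fingers move at their own pace and stop on an object; FORCE is the grip in N (left out, the last holds). Time passes only in rows, so rows that do not move let the fingers close. It prints the time, the measured TCP pose, the force, the opening and the grip force at its end. Input that does not fit is refused with a message, and nothing moves.
- status.state(): the state, without advancing time (a new reading comes with each control period).
- optics.grab_frame(name): name is "side" or "top" or "wrist"; returns the picture (420x560x3 uint8, blue, green, red); there is no depth.
- optics.camera_model(name): a dict with "fx", "fy", "cx", "cy" (pixels), "T" (4x4, takes a point from camera to world coordinates). Camera axes: x right, y up, looking along -z (the intrinsics and any distortion apply to the point x, -y, -z); pixel columns grow to the right and rows downward; lengths in mm; the calibration is good to about 2 mm. The wrist camera is an equidistant fisheye: a pixel r from the principal point sees the ray r / f radians off the axis. A picture is of the moment at which its call begins: read the wrist's pose just before it. camera_model takes no time and is no camera call; for the wrist camera it gives the pose at the moment of the call.
- ticket.job_done(): hands the job in; it is judged then, once.
The state is a dict: "time_s": time; "qpos": joint angles; "qvel": joint speeds; "effort": joint torques, N m; "ee_pos": TCP position; "ee_rot": TCP orientation; "force": force on the tool from outside, world axes, zero at the start; "torque": the same for the moment, N m; "gripper_width": finger opening in mm; "gripper_force": force on a finger pad.
Only numpy, scipy, OpenCV 4.12 (cv2) and the standard library are available. Lean on these libraries where they do the work, as an engineer would, in place of code of your own. Each camera call takes 0.05 s, during which the arm holds its last target. There are 200 camera calls.

### The job

The wooden tank engine is to go on show. Swing the glass showcase's door wide open, lift the lid of the plywood train case right back until it rests on its stop, then take the engine out of the case and set it gently on its wheels on the showcase floor, far enough in for the door to shut later. Leave the door and the lid open, the two wagons in the case, and everything else, the doll in the showcase included, standing where it is.

Things in the scene. Friction and masses are not known exactly. Their poses are not given: they have to be found in the camera images.
- showcase: Counter-top showcase of brown oak and glass, fixed, 200 wide (y) x 200 deep (x) x 310 mm high. Origin: centre of its underside. Its door side looks to its own -x; +y is the robot's left. Inside floor at z = 20, top board's underside at z = 294 mm; doorway 168 mm wide between posts; the shut door's inner face is at x = -100, glass back at x = +92, glass sides at y = +-92 mm.
- door (a joint): Hinge of the framed glass door, rad: 0 shut, grows as it swings out towards the robot, stop at 1.75. The axis is vertical, on the door's -y (right-hand) edge. Friction under 1 N at the handle, no latch, no spring: it stays where it is left. Starts shut or slightly ajar. Leaf 193 mm wide, 16 mm thick, z = 12 to 306 mm.
- door_handle (a point): Grip point on the door's steel handle: an upright 10 mm round bar, centre 35 mm off the door's outer face near its free edge, z = 192 to 290 mm, with a level leg to the door at each end. The point is on the bar at z = 275 mm, 176 mm along the door from the hinge axis and 43 mm out from it; it moves with the door. Axes: x inwards through the door, y from hinge to free edge, z up.
- door_hinge (a point): Point on the door's hinge axis at the height of the grip point; 108 mm in front (-x) of the showcase's origin and 93 mm to its -y side.
- case: Train case of plywood, fixed, 160 deep (x) x 270 wide (y) mm; the lower tray is 62 mm high with 6 mm walls and floor. With the lid shut it is 113 mm high. Origin: centre of its underside; front looks to -x.
- lid (a joint): Hinge of the case's deep lid (160 x 270 x 50 mm, 0.35 kg), rad: 0 shut, grows as the front edge is lifted, stop at 1.75 (just past upright). Its axis is level, along the case's y on the tray's far (+x) top edge. Unsprung: let go below about 1.1 it falls shut, beyond about 1.25 it falls back and rests on its stop.
- lid_knob (a point): Centre of the head of the lid's only knob, a round dark wooden pull 26 mm thick standing level out of the middle of the lid's front face (head 20 to 37 mm out, on a 16 mm neck). The point is 26 mm out, 26 mm above the lid's lower edge, 186 mm from the hinge axis along the lid; it moves with the lid. It can turn between pads closing along the case's y. Axes: the case's when shut.
- lid_hinge (a point): Point on the middle of the lid's hinge axis, 80 mm behind (+x) the case's origin and 63 mm up.
- engine: Toy tank engine, pale and dark wood, loose, about 0.25 kg; one of three vehicles side by side in the case, in any of the places; the only one with a square roofed cab (rear) and a chimney (front). 110 long (x, nose +x, towards the case's hinge side within 0.2 rad), 44 wide, 82 mm high. Origin: under its middle. Chassis 44 wide up to z = 28 mm, roof 44 wide (x -55 to -13, z 74 to 80).
- engine_grip (a point): A point to grip the engine by its flat sides, 40 mm across along y, 28 mm behind its middle and 64 mm above the foot of the wheels. Flat sides: cab x = -51 to -17, z = 28 to 74 mm; tanks x = -17 to +33, z = 28 to 58 mm (engine's frame). Axes as the engine's.
- engine_nose (a point): Middle of the engine's front buffer face, 55 mm ahead of the engine's origin, 21 mm up.
- engine_tail (a point): Middle of the engine's rear face, 55 mm behind the engine's origin, 21 mm up.
- wagon_open: Open wagon of pale wood, loose, 100 x 44 x 58 mm, in the case beside the engine. Origin: under its middle. Stays in the case.
- wagon_tank: Tank wagon of pale wood (a round barrel lying on a chassis), loose, 100 x 44 x 71 mm, in the case. Origin: under its middle. Stays in the case.
- doll: Turned wooden doll, 38 mm across, 80 mm high, loose, standing in the back of the showcase. Origin: under its middle.
- mug: White mug of pens, 76 mm across plus handle, 145 mm high, loose on the table between showcase and case. Origin: under its middle.
- jar: Glass jar, 72 mm across, 110 mm high, loose, left of the showcase. Origin: under its middle.
- tape_dispenser: Black tape dispenser, 140 x 55 x 92 mm, loose, on the robot's right. Origin: under its middle.
- stamp: Wooden-handled stamp, 50 x 30 x 75 mm, loose, in front of the robot, a little to its left. Origin: under its middle.
- books: Two books lying on each other, 160 x 230 x 49 mm, loose, to the robot's left. Origin: under the middle.
- price_printer: Small label printer, 100 x 50 x 58 mm, loose, right of the case. Origin: under its middle.

How it is judged (in metres and radians):
On the way:
1. the showcase door stands wide open and the case lid rests back on its stop (value of joint door above 1.4 rad and value of joint lid above 1.65 rad), for 0.2 s.
At the end, for the whole second after the job is handed in: The showcase door is open by more than 1.4 rad and the case lid by more than 1.65 rad (resting on its stop), both still; the engine stands at rest on its wheels on the showcase floor (tilt under 0.1 rad), nose and tail both behind the plane of the shut door; both wagons stand upright in the case (all of step 1 and x of engine_nose in the frame of showcase between -0.1 and 0.1 m and x of engine_tail in the frame of showcase between -0.1 and 0.1 m and y of engine in the frame of showcase between -0.09 and 0.09 m and z of engine in the frame of showcase between 0.015 and 0.026 m and angle between engine's own z axis and vertical below 0.1 rad and linear speed of engine below 0.02 m/s and velocity of joint door between -0.05 and 0.05 rad/s and velocity of joint lid between -0.05 and 0.05 rad/s and z of each of wagon_open, wagon_tank in the frame of case below 0.02 m and angle between each of wagon_open, wagon_tank's own z axis and vertical below 0.2 rad and x of wagon_open in the frame of case between -0.08 and 0.08 m and y of wagon_open in the frame of case between -0.135 and 0.135 m and x of wagon_tank in the frame of case between -0.08 and 0.08 m and y of wagon_tank in the frame of case between -0.135 and 0.135 m); the robot touches nothing.
It fails at once if the engine is dropped (it moves at more than 0.5 m/s with no finger on it) (linear speed of engine above 0.5 m/s and contact force between engine and the fingers below 0.05 N).
It fails at once if the doll in the showcase is pushed by more than 15 mm or tipped (distance of doll from where it was at the start of the episode above 0.015 m or angle between doll's own z axis and vertical above 0.35 rad).
It fails at once if something else on the counter is pushed by more than 20 mm or tipped (distance of any of mug, jar, tape_dispenser, stamp, books, price_printer from where it was at the start of the episode above 0.02 m or angle between any of mug, jar, stamp's own z axis and vertical above 0.35 rad).
It also fails if it takes over 70 s, if anything falls off the work surface, if the arm or the gripper's body presses on something with over 40 N, if the wrist force passes 120 N, or if a joint passes its speed limit or range.

## Working session

There is one attempt and no reset: what is moved stays moved. The work goes in short steps, Python scripts to look and compute and a shell command to move; the robot and the scene stay as the last step left them, time stands still between calls to the robot, and variables do not carry over. Pictures are saved under pics/ and viewed, at most 10 in all, crops included, and the job is handed in when it is done.

```bash
ls; mkdir -p pics; python3 - <<'E'
from workcell import env, optics, status, ticket
import cv2,numpy as np
s=status.state();print(s['time_s'],s['ee_pos'],s['ee_rot'],s['gripper_width'])
for n in("side","top"):
    f=optics.grab_frame(n);cv2.imwrite(f"pics/{n}0.png",f)
    m=optics.camera_model(n);print(n,m)
E
```

```text
drive.py
pics
workcell.py
0.0 [169.11775236 549.02885205 213.13461817] [-1.79898405e+02 -2.88913276e-03  1.62879498e+02] 91.39587803316422
side {'fx': 425.26340085568074, 'fy': 425.26340085568074, 'cx': 276.67768334431355, 'cy': 210.99604075328287, 'T': array([[ 9.07858478e-01,  2.21151226e-01, -3.56209376e-01,
         6.90728411e+01],
       [-4.18751531e-01,  5.20768934e-01, -7.43940100e-01,
        -9.71905774e+02],
       [ 2.09795122e-02,  8.24555549e-01,  5.65391906e-01,
         8.90098000e+02],
       [ 0.00000000e+00,  0.00000000e+00,  0.00000000e+00,
         1.00000000e+00]])}
top {'fx': 457.58358503970436, 'fy': 457.58358503970436, 'cx': 281.9323549578306, 'cy': 216.00305590420797, 'T': array([[ 1.08458838e-02,  9.93926513e-01, -1.09510066e-01,
         3.37138159e+02],
       [-9.99864779e-01,  1.21336225e-02,  1.10995449e-02,
        -3.26474857e+01],
       [ 1.23608858e-02,  1.09374873e-01,  9.93923712e-01,
         1.80653717e+03],
       [ 0.00000000e+00,  0.00000000e+00,  0.00000000e+00,
         1.00000000e+00]])}
```

View pics/side0.png

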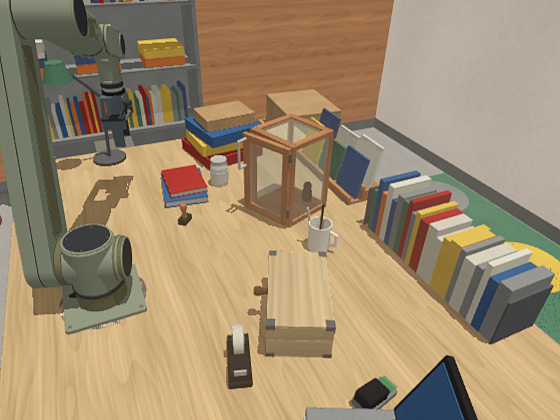

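View pics/top0.png

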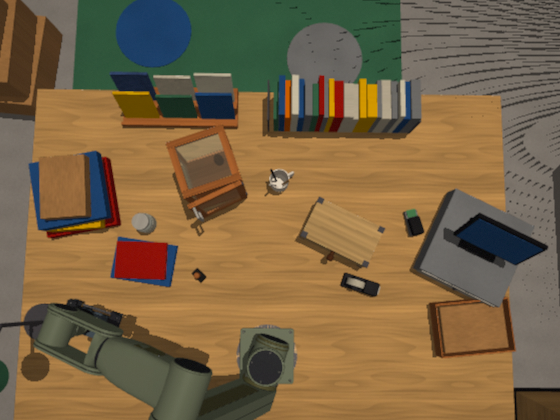

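```bash
python3 - <<'E'
import cv2,numpy as np
def crop(im,x,y,w,h,k):
    c=cv2.resize(im[y:y+h,x:x+w],None,fx=k,fy=k,interpolation=cv2.INTER_CUBIC)
    for i in range(0,w,10): 
        cv2.line(c,(i*k,0),(i*k,5),(0,0,255),1); 
        if i%20==0: cv2.putText(c,str(x+i),(i*k,15),0,.35,(0,0,255),1)
    for j in range(0,h,10): 
        cv2.line(c,(0,j*k),(5,j*k),(0,0,255),1)
        if j%20==0: cv2.putText(c,str(y+j),(6,j*k+4),0,.35,(0,0,255),1)
    return c
t=cv2.imread('pics/top0.png');s=cv2.imread('pics/side0.png')
cv2.imwrite('pics/ct.png',np.hstack([crop(t,160,120,90,120,4),crop(t,295,170,100,120,4)]))
cv2.imwrite('pics/cs.png',np.hstack([crop(s,240,110,95,120,4),crop(s,250,245,95,120,4)]))
E
```

```text
(no output)
```

View pics/ct.png

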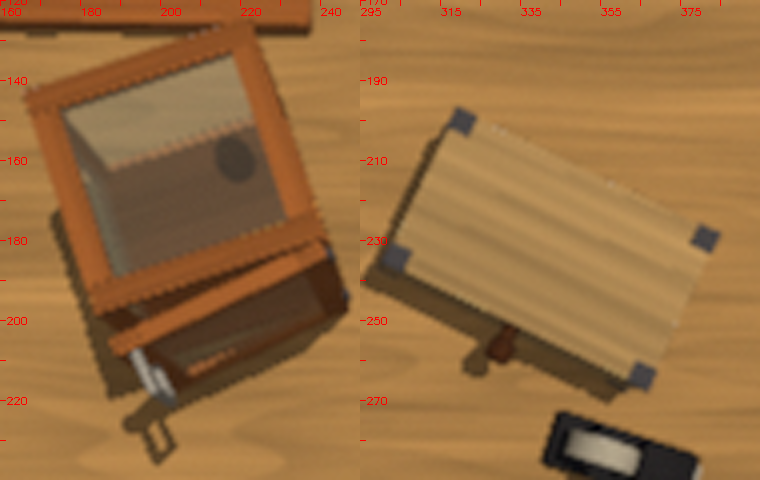

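View pics/cs.png

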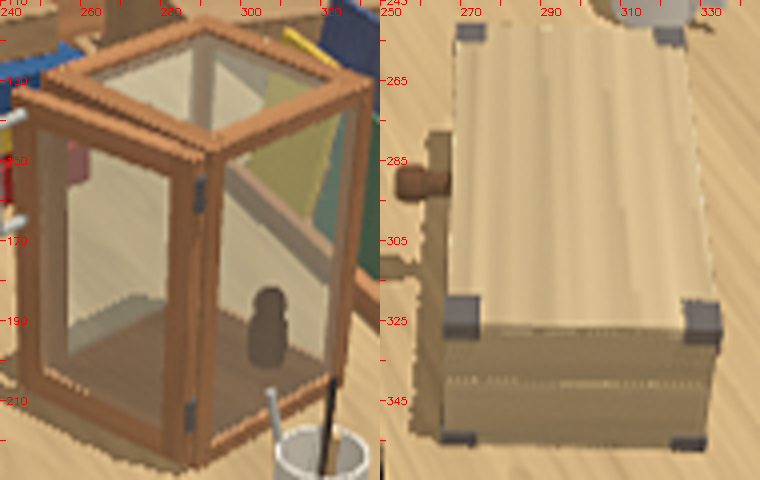

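```bash
cat > h.py <<'E'
import numpy as np
from workcell import env, optics, status, ticket
from scipy.optimize import least_squares
from scipy.spatial.transform import Rotation as R
def proj(m,p):
    T=np.array(m['T']);q=(np.asarray(p)-T[:3,3])@T[:3,:3];x,y,z=q[:,0],-q[:,1],-q[:,2]
    return np.c_[m['fx']*x/z+m['cx'],m['fy']*y/z+m['cy']]
def w(pose,p):
    x,y,a=pose;p=np.asarray(p,float);c,s=np.cos(a),np.sin(a)
    return np.c_[x+c*p[:,0]-s*p[:,1],y+s*p[:,0]+c*p[:,1],p[:,2]]
def fit(obs,x0,f=w):
    ms={n:optics.camera_model(n) for n in obs}
    def r(v): return np.concatenate([(proj(ms[n],f(v,o[:,:3]))-o[:,3:]).ravel() for n,o in obs.items()])
    s=least_squares(r,x0,loss='soft_l1',x_scale=[100,100,1]+[1]*(len(x0)-3));return s.x,r(s.x)
E
cat > loc.py <<'E'
from h import *
np.set_printoptions(precision=3,suppress=True)
sc,r=fit({'top':np.array([[100,100,310,166,144.2],[100,-100,310,222,125.5],[-100,-100,310,241.7,175.5],[-100,100,310,184.2,197.5]]),
'side':np.array([[100,100,310,291.2,114.5],[100,-100,310,333.7,130],[-100,-100,310,292.5,148.7],[-100,100,310,250.5,128],[-100,-100,0,289.5,226.7],[100,-100,0,325,205.7]])},[600,160,.3])
print('showcase',sc,r.reshape(-1,2))
ca,r=fit({'top':np.array([[80,135,113,318.7,196.2],[80,-135,113,385,228],[-80,-135,113,367,267.5],[-80,135,113,300.5,235]]),
'side':np.array([[-80,135,113,269,251.7],[80,135,113,326.5,251.7],[-80,-135,113,266,326.2],[80,-135,113,335,327.5],[-80,-135,0,265.7,355],[80,-135,0,331.5,357]])},[400,-200,-.4])
print('case',ca,r.reshape(-1,2))
np.save('poses.npy',[sc,ca])
T,S=optics.camera_model('top'),optics.camera_model('side')
for a in (0,.05,.1,.15,.2):
    # door frame at hinge: along y -> rotates toward -x
    def d(along,out,z): return [-108-np.sin(a)*along-np.cos(a)*out,-93+np.cos(a)*along-np.sin(a)*out,z]
    P=w(sc,[d(193,8,306),d(193,-8,306),d(176,43,290),d(0,8,306)]);print(a,proj(T,P).ravel(),proj(S,P).ravel())
k=w(ca,[[-106,0,89]]);print('knob',k,proj(T,k),proj(S,k))
E
python3 loc.py
```

```text
showcase [685.297 213.904   0.354] [[-0.586 -1.77 ]
 [ 0.19  -2.447]
 [ 0.008  2.806]
 [ 0.112  0.791]
 [-0.612 -1.265]
 [ 0.049 -0.144]
 [ 0.647 -1.026]
 [-0.828  0.241]
 [-0.151  1.469]
 [ 0.802  0.663]]
case [ 469.583 -278.661   -0.442] [[ 0.642  0.108]
 [-0.243 -0.179]
 [-0.218 -0.805]
 [ 0.332 -0.354]
 [ 0.065 -0.944]
 [-1.185  0.324]
 [ 0.195 -0.641]
 [ 0.141 -0.431]
 [ 0.173  1.325]
 [-0.874  0.726]]
0 [186.083 202.991 184.554 198.47  195.203 211.77  241.384 183.702] [246.127 130.667 249.689 129.353 241.7   139.701 287.882 149.671]
0.05 [187.191 205.653 185.431 201.213 196.715 213.991 241.497 183.659] [244.086 131.525 247.513 130.129 240.162 140.7   287.978 149.712]
0.1 [188.435 208.258 186.448 203.91  198.339 216.133 241.608 183.611] [242.133 132.432 245.417 130.956 238.727 141.739 288.079 149.752]
0.15 [189.811 210.798 187.602 206.553 200.073 218.193 241.716 183.558] [240.275 133.385 243.406 131.831 237.4   142.817 288.183 149.789]
0.2 [191.317 213.268 188.892 209.137 201.912 220.163 241.821 183.499] [238.514 134.384 241.485 132.754 236.185 143.932 288.291 149.825]
knob [[ 373.772 -233.313   89.   ]] [[329.953 257.1  ]] [[257.741 290.82 ]]
```

```bash
cat >> h.py <<'E'
def down(ang,tilt=0):
    "tool with y axis at world angle ang (deg), pointing down; tilt (deg) raises the pointing direction about tool y, towards y-axis angle-90 ahead"
    a=np.radians(ang);y=np.array([np.cos(a),np.sin(a),0]);f=np.array([np.sin(a),-np.cos(a),0])
    t=np.radians(tilt);z=np.sin(t)*f-np.cos(t)*np.array([0,0,1.]);return R.from_matrix(np.c_[np.cross(y,z),y,z])
def cur():
    s=status.state();return np.array(s['ee_pos']),R.from_euler('xyz',s['ee_rot'],degrees=True),s
def plan(p,q,n,p0=None,q0=None):
    "n equal rows to the TCP pose p,q"
    if p0 is None: p0,q0,_=cur()
    rv=(q0.inv()*q).as_rotvec(degrees=True);P=p0;Q=q0;out=[]
    for i in range(1,n+1):
        Pn=p0+(np.asarray(p)-p0)*i/n;Qn=q0*R.from_rotvec(rv*i/n,degrees=True)
        out.append(np.round(np.r_[Q.inv().apply(Pn-P),(Q.inv()*Qn).as_rotvec(degrees=True)],1));P,Q=Pn,Qn
    for i in range(0,n,8): print('; '.join(' '.join(f'{v:g}' for v in r) for r in out[i:i+8]))
    return np.asarray(p),q
E
python3 - <<'E'
from h import *
p,q,s=cur()
a=plan(p+[40,-40,150],q,4)
plan([450,200,362],down(-64),17,*a)
E
```

```text
-12.5 -6.7 -37.5 0 0 0; -12.5 -6.7 -37.5 0 0 0; -12.5 -6.7 -37.5 0 0 0; -12.5 -6.7 -37.5 0 0 0
-18.9 -13.2 0.1 -0 0 8.1; -20.6 -10.4 0.1 -0 0 8.1; -21.8 -7.4 0.1 -0 0 8.1; -22.6 -4.3 0.1 -0 0 8.1; -23 -1.1 0.1 -0 0 8.1; -23 2.1 0.1 -0 0 8.1; -22.4 5.3 0.1 -0 0 8.1; -21.5 8.4 0.1 -0 0 8.1
-20.1 11.3 0.1 -0 0 8.1; -18.3 14 0.1 -0 0 8.1; -16.1 16.5 0.1 -0 0 8.1; -13.7 18.6 0.1 -0 0 8.1; -10.9 20.3 0.1 -0 0 8.1; -8 21.6 0.1 -0 0 8.1; -4.9 22.5 0.1 -0 0 8.1; -1.7 23 0.1 -0 0 8.1
1.6 23 0.1 -0 0 8.1
```

```bash
echo '[{"dx": -12.5,"dy": -6.7,"dz": -37.5},{"dx": -12.5,"dy": -6.7,"dz": -37.5},{"dx": -12.5,"dy": -6.7,"dz": -37.5},{"dx": -12.5,"dy": -6.7,"dz": -37.5}]' > next.json && python3 drive.py next.json 60
echo '[{"dx": -19,"dy": -13,"az": 8},{"dx": -21,"dy": -10,"az": 8},{"dx": -22,"dy": -7,"az": 8},{"dx": -22.5,"dy": -4,"az": 8},{"dx": -23,"dy": -1,"az": 8},{"dx": -23,"dy": 2,"az": 8},{"dx": -22,"dy": 5,"az": 8},{"dx": -21,"dy": 8,"az": 8}]' > next.json && python3 drive.py next.json
echo '[{"dx": -20,"dy": 11,"az": 8},{"dx": -18,"dy": 14,"az": 8},{"dx": -16,"dy": 16,"az": 8},{"dx": -14,"dy": 18,"az": 8},{"dx": -11,"dy": 20,"az": 8},{"dx": -8,"dy": 21,"az": 8},{"dx": -5,"dy": 22,"az": 8},{"dy": 46,"az": 8}]' > next.json && python3 drive.py next.json
python3 - <<'E'
from h import *
import cv2
m=optics.camera_model('wrist');np.set_printoptions(precision=3,suppress=True);print(m)
f=optics.grab_frame('wrist');cv2.imwrite('pics/w1.png',f)
p,q,s=cur();print(p,s['ee_rot'],s['time_s'])
np.savez('w1.npz',T=m['T'],f=m['fx'],c=[m['cx'],m['cy']])
E
```

```text
time_s: 0.5
ee_pos: [209.3, 508.5, 365.0]
ee_rot: [-179.9, -0.0, 162.9]
force: [0.5, 0.3, 0.2]
gripper_width: 62.2
gripper_force: 0.0
time_s: 1.3
ee_pos: [323.5, 364.7, 363.5]
ee_rot: [-180.0, 0.0, 98.6]
force: [-0.1, -0.8, 0.6]
gripper_width: 60.3
gripper_force: 0.0
time_s: 2.1
ee_pos: [451.5, 206.8, 363.9]
ee_rot: [-179.9, 0.0, 34.7]
force: [0.3, 0.2, -0.1]
gripper_width: 59.9
gripper_force: 0.0
{'fx': 325.19226210127806, 'fy': 325.19226210127806, 'cx': 284.2656841465219, 'cy': 205.7665029978649, 'T': array([[  0.57 ,   0.787,   0.237, 519.763],
       [ -0.822,   0.546,   0.163, 253.702],
       [ -0.001,  -0.287,   0.958, 534.443],
       [  0.   ,   0.   ,   0.   ,   1.   ]])}
[456.809 200.874 363.214] [179.62    0.023  34.109] 2.15
```

View pics/w1.png

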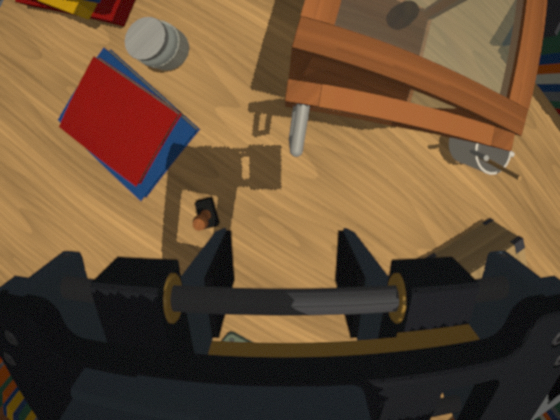

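```bash
cat >> h.py <<'E'
def wproj(T,f,c,p):
    q=(np.asarray(p)-T[:3,3])@T[:3,:3];x,y,z=q[:,0],-q[:,1],-q[:,2];h=np.hypot(x,y);r=f*np.arctan2(h,z)/h
    return np.c_[c[0]+x*r,c[1]+y*r]
def door(a,along,out,z): return [-108-np.sin(a)*along-np.cos(a)*out,-93+np.cos(a)*along-np.sin(a)*out,z]
E
python3 - <<'E'
from h import *
np.set_printoptions(precision=1,suppress=True)
d=np.load('w1.npz');sc=np.load('poses.npy')[0]
for a in (.05,.1,.15,.2):
    P=w(sc,[door(a,193,8,306),door(a,193,-8,306),door(a,0,8,306),door(a,176,43,290),door(a,176,43,192),door(a,176,8,285),[-100,100,310],[-100,-100,310]])
    print(a,wproj(d['T'],d['f'],d['c'],P).tolist())
E
```

```text
0.05 [[283.903509794471, 87.68599978046349], [288.57669537890916, 65.63918633621685], [509.4968707810532, 153.1074813281762], [296.7955523566682, 139.29941143704661], [293.3578109427128, 131.24835235086013], [306.0510941513211, 94.24904696830114], [292.43627627337094, 51.72640643031545], [522.5256406110864, 138.4871810527032]]
0.1 [[282.01138097427753, 101.27077081578676], [285.5291664893012, 78.8597965673805], [509.82218108877305, 153.22184925479584], [297.4668164238929, 151.19063752495282], [293.8599915129728, 139.78459074733047], [304.46693215581, 105.58175291541112], [292.43627627337094, 51.72640643031545], [522.5256406110864, 138.4871810527032]]
0.15 [[280.82629101009866, 114.96583577009625], [283.17523160849504, 92.32683387001467], [510.1519029318577, 153.31323495616195], [298.7112900632333, 162.92515268070662], [294.78129651784263, 148.2456262901203], [303.45059804685366, 117.00089958823519], [292.43627627337094, 51.72640643031545], [522.5256406110864, 138.4871810527032]]
0.2 [[280.34725341079667, 128.687455634393], [281.5252424950936, 105.95884533269667], [510.4852117654889, 153.3814552894346], [300.51084873190104, 174.4456900727012], [296.11279267700553, 156.59967484965517], [303.00171882451343, 128.44631767329435], [292.43627627337094, 51.72640643031545], [522.5256406110864, 138.4871810527032]]
```

```bash
cat > fit2.py <<'E'
from h import *
np.set_printoptions(precision=2,suppress=True)
d=np.load('w1.npz')
T,S=optics.camera_model('top'),optics.camera_model('side')
def res(v):
    sc,a,back=v[:3],v[3],v[4]
    W=w(sc,[door(a,193,8,306),door(a,193,-8,306),[-100,100,310],[-100,-100,310],door(a,176,43,290)])
    r1=wproj(d['T'],d['f'],d['c'],W)-[[288,103],[292,80],[295,47],[523,133],[297,149]]
    W=w(sc,[[back,100,310],[back,-100,310],[-100,-100,310],[-100,100,310],door(a,193,8,306)])
    r2=proj(T,W)-[[166,144.2],[222,125.5],[241.2,178],[184.2,197.5],[188,208]]
    W=w(sc,[[back,100,310],[back,-100,310],[-100,-100,310],[-100,100,310],[-100,-100,0],door(a,193,8,306)])
    r3=proj(S,W)-[[291.2,114.5],[333.7,130],[292.5,148.7],[250.5,128],[289.5,226.7],[243.7,133]]
    return np.concatenate([r1.ravel()*.6,r2.ravel(),r3.ravel()])
s=least_squares(res,[685,214,.354,.1,100],loss='soft_l1',x_scale=[100,100,1,1,100])
print(s.x);print(s.fun.reshape(-1,2) if 0 else res(s.x).reshape(-1,2).tolist())
np.save('sc.npy',s.x)
a=s.x[3];print('bar',w(s.x[:3],[door(a,176,43,275)]),'hinge',w(s.x[:3],[[-108,-93,275]]),'angle y',np.degrees(s.x[2]+a)+90)
E
python3 fit2.py
```

```text
[688.9  214.37   0.35   0.12  91.4 ]
[[-2.401963180360326, -0.9848055239000842], [-2.9248352505429236, -0.6628337923357861], [-0.038321409405193664, 0.1727905169942062], [0.7457825052018962, 1.11442641117315], [1.878319012649058, 1.2120085530085134], [0.11174779602242779, -0.445401626012881], [0.8946138996905972, -1.1539266177293115], [0.3944369471901723, -0.7788901815304143], [0.01943381940219524, -0.2874846989570301], [0.7952825147628175, 0.04290622526190191], [-1.4171532126426314, -0.8517417194924377], [-0.704525099569878, 0.3380265742489996], [1.6363616490481263, -1.2839045565003744], [0.11759722973258135, 0.031070928485803506], [0.726264669816544, 1.1535933106831067], [-1.2340986155783753, -0.4677888584091363]]
bar [[501.66 226.94 275.  ]] hinge [[619.9   89.67 275.  ]] angle y 117.01051594247892
```

```bash
python3 - <<'E'
from h import *
a=plan([501.7,227,363],down(-63),2)
plan([501.7,227,256],down(-63),4,*a)
E
```

```text
25.9 1.8 0.1 0.2 -0 3.6; 26 0.2 0.1 0.2 -0 3.6
0 0 26.8 0 0 0; 0 0 26.8 0 0 0; 0 0 26.8 0 0 0; 0 0 26.8 0 0 0
```

```bash
echo '[{"dx": 26,"dy": 1.8,"ax": 0.2,"az": 3.6},{"dx": 26,"dy": 0.2,"ax": 0.2,"az": 3.6},{},{"dz": 27},{"dz": 27},{"dz": 27},{"dz": 26}]' > next.json && python3 drive.py next.json
echo '[{},{},{},{},{},{}]' > next.json && python3 drive.py next.json 0 12
```

```text
time_s: 2.85
ee_pos: [495.4, 233.7, 255.6]
ee_rot: [-179.6, 0.1, 27.8]
force: [0.3, -0.2, 0.1]
gripper_width: 59.6
gripper_force: 0.0
time_s: 3.45
ee_pos: [498.3, 232.1, 257.9]
ee_rot: [-179.9, -0.1, 27.7]
force: [9.1, -11.0, 0.1]
gripper_width: 14.7
gripper_force: 6.5
```

```bash
echo '[{"dy": 4},{},{}]' > next.json && python3 drive.py next.json
python3 - <<'E'
from h import *
p,q,s=cur();h=np.array([619.9,89.7,p[2]]);h=h-p;h*=181.2/np.linalg.norm(h)
for d in(5,6):
    D=R.from_euler('z',d,degrees=True);print(d,q.inv().apply(h-D.apply(h)))
E
```

```text
5 [-15.22689404   4.24522022  -0.04590076]
6 [-18.22457511   5.25278924  -0.05574009]
```

```bash
echo '[{"dx": -15.2,"dy": 4.2,"az": -5},{"dx": -15.2,"dy": 4.2,"az": -5},{"dx": -15.2,"dy": 4.2,"az": -5},{"dx": -15.2,"dy": 4.2,"az": -5}]' > next.json && python3 drive.py next.json
echo '[{}]' > next.json && python3 drive.py next.json
```

```text
time_s: 4.15
ee_pos: [459.2, 181.8, 257.8]
ee_rot: [-179.7, -0.3, 47.9]
force: [3.7, -2.5, 4.1]
gripper_width: 9.6
gripper_force: 12.0
time_s: 4.25
ee_pos: [458.6, 180.8, 257.8]
ee_rot: [-179.7, -0.2, 47.7]
force: [3.2, -2.8, 3.5]
gripper_width: 9.9
gripper_force: 12.0
```

```bash
echo '[{"dx": -15.2,"dy": 4.2,"az": -5},{"dx": -15.2,"dy": 4.2,"az": -5},{"dx": -15.2,"dy": 4.2,"az": -5},{"dx": -15.2,"dy": 4.2,"az": -5},{"dx": -15.2,"dy": 4.2,"az": -5},{"dx": -15.2,"dy": 4.2,"az": -5},{"dx": -15.2,"dy": 4.2,"az": -5}]' > next.json && python3 drive.py next.json
echo '[{"dx": -15.2,"dy": 4.2,"az": -5},{"dx": -15.2,"dy": 4.2,"az": -5},{"dx": -15.2,"dy": 4.2,"az": -5},{"dx": -15.2,"dy": 4.2,"az": -5},{"dx": -15.2,"dy": 4.2,"az": -5},{"dx": -15.2,"dy": 4.2,"az": -5},{},{}]' > next.json && python3 drive.py next.json
```

```text
time_s: 4.95
ee_pos: [435.4, 76.1, 257.7]
ee_rot: [-179.7, -0.5, 82.9]
force: [-3.0, 0.2, 10.8]
gripper_width: 9.8
gripper_force: 12.0
time_s: 5.75
ee_pos: [467.8, -13.4, 257.5]
ee_rot: [-179.8, -0.3, 112.6]
force: [-6.6, -6.1, 14.8]
gripper_width: 9.6
gripper_force: 12.0
```

```bash
echo '[{"dx": -15.2,"dy": 4.2,"az": -5},{},{}]' > next.json && python3 drive.py next.json
echo '[{},{},{},{}]' > next.json && python3 drive.py next.json 60
echo '[{"dz": -30},{"dz": -40},{"dz": -40},{}]' > next.json && python3 drive.py next.json
python3 - <<'E'
from h import *
sc,ca=np.load('sc.npy')[:3],np.load('poses.npy')[1]
k=w(ca,[[-106,0,89]])[0];print(k,np.degrees(ca[2]))
p,q,s=cur();print(p,s['ee_rot'],s['qpos'])
A=np.degrees(ca[2])+90
for t in (A,A-180):
  print(t);a=plan(k*[1,1,0]+[0,0,340],down(t),11);plan(k*[1,1,0]+[0,0,140],down(t),5,*a)
E
```

```text
time_s: 6.05
ee_pos: [477.6, -26.0, 257.4]
ee_rot: [-179.8, -0.3, 117.6]
force: [-6.8, -6.8, 14.5]
gripper_width: 9.5
gripper_force: 12.0
time_s: 6.45
ee_pos: [478.8, -24.0, 255.0]
ee_rot: [-179.9, -0.5, 117.7]
force: [0.5, 0.4, 0.5]
gripper_width: 39.0
gripper_force: 0.0
time_s: 6.85
ee_pos: [481.5, -25.0, 370.7]
ee_rot: [179.5, -0.1, 117.7]
force: [-0.5, -1.0, -0.3]
gripper_width: 60.2
gripper_force: 0.0
[ 373.77227868 -233.31341728   89.        ] -25.328260534555486
[481.52550481 -25.01331018 370.70933654] [ 1.79486087e+02 -9.79958421e-02  1.17697006e+02] [ -4.5891078    6.07068971  83.54795442   0.35734539  89.99923603
 -32.28448762]
64.67173946544452
-12.2 -17.5 2.6 0 0 -3.4; -11.2 -18.2 2.6 0 0 -3.4; -10.1 -18.8 2.6 0 0 -3.4; -9 -19.4 2.7 0 0 -3.4; -7.8 -19.9 2.7 0 0 -3.4; -6.6 -20.3 2.7 0 0 -3.4; -5.4 -20.6 2.7 0 0 -3.4; -4.2 -20.9 2.7 0 0 -3.4
-3 -21.1 2.7 0 0 -3.4; -1.7 -21.3 2.8 0 0 -3.4; -0.5 -21.3 2.8 0 0 -3.4
0 0 40 0 0 0; 0 0 40 0 0 0; 0 0 40 0 0 0; 0 0 40 0 0 0; 0 0 40 0 0 0
-115.32826053455548
-12.2 -17.5 2.6 0 -0.1 13; -15.8 -14.3 2.6 0 -0.1 13; -18.6 -10.4 2.7 0 -0.1 13; -20.5 -5.9 2.7 0 -0.1 13; -21.3 -1.1 2.7 0 -0.1 13; -21 3.7 2.7 0 -0.1 13; -19.6 8.3 2.7 0 -0.1 13; -17.3 12.5 2.8 0 -0.1 13
-14 16.1 2.8 0 -0.1 13; -10 18.8 2.8 0 -0.1 13; -5.5 20.6 2.8 0 -0.1 13
0 0 40 0 0 0; 0 0 40 0 0 0; 0 0 40 0 0 0; 0 0 40 0 0 0; 0 0 40 0 0 0
```

```bash
python3 - <<'E'
from h import *
ca=np.load('poses.npy')[1];k=w(ca,[[-106,0,89]])[0]
a=plan(k*[1,1,0]+[0,0,260],down(-115.3),18);
E
```

```text
-7.5 -10.7 6 0 -0 7.9; -8.9 -9.6 6 0 -0 7.9; -10.1 -8.3 6.1 0 -0 7.9; -11.2 -6.8 6.1 0 -0 7.9; -12 -5.2 6.1 0 -0 7.9; -12.6 -3.5 6.1 0 -0 7.9; -12.9 -1.7 6.1 0 -0 7.9; -13.1 0.1 6.1 0 -0 7.9
-12.9 1.9 6.1 0 -0 7.9; -12.5 3.7 6.1 0 -0 7.9; -11.9 5.4 6.1 0 -0 7.9; -11 7 6.1 0 -0 7.9; -10 8.4 6.1 0 -0 7.9; -8.7 9.7 6.1 0 -0 7.9; -7.3 10.8 6.1 0 -0 7.9; -5.7 11.7 6.1 0 -0 7.9
-4 12.4 6.1 0 -0 7.9; -2.3 12.8 6.2 0 -0 7.9
```

```bash
echo '[{"dx": -7.5,"dy": -10.7,"dz": 4,"az": 8},{"dx": -9,"dy": -9.6,"dz": 4,"az": 8},{"dx": -10,"dy": -8.3,"dz": 6,"az": 8},{"dx": -11.2,"dy": -6.8,"dz": 6,"az": 8},{"dx": -12,"dy": -5.2,"dz": 6,"az": 8},{"dx": -12.6,"dy": -3.5,"dz": 6,"az": 8},{"dx": -12.9,"dy": -1.7,"dz": 6,"az": 8},{"dx": -13.1,"dz": 6,"az": 8}]' > next.json && python3 drive.py next.json
echo '[{"dx": -13,"dy": 2,"dz": 6,"az": 8},{"dx": -12.5,"dy": 3.7,"dz": 6,"az": 8},{"dx": -12,"dy": 5.4,"dz": 6,"az": 8},{"dx": -11,"dy": 7,"dz": 6,"az": 8},{"dx": -10,"dy": 8.4,"dz": 6,"az": 8},{"dx": -8.7,"dy": 9.7,"dz": 6,"az": 8},{"dx": -7.3,"dy": 10.8,"dz": 6,"az": 8},{"dx": -5.7,"dy": 11.7,"dz": 6,"az": 8}]' > next.json && python3 drive.py next.json
echo '[{"dx": -4,"dy": 12.4,"dz": 6,"az": 7.5},{"dx": -2.3,"dy": 12.8,"dz": 6,"az": 7.5},{},{}]' > next.json && python3 drive.py next.json
python3 - <<'E'
from h import *
ca=np.load('poses.npy')[1];k=w(ca,[[-106,0,89]])[0]
a=plan(k*[1,1,0]+[0,0,79],down(-115.3),6);
E
```

```text
time_s: 7.65
ee_pos: [429.9, -117.6, 319.7]
ee_rot: [-179.5, -0.1, 53.4]
force: [0.3, -0.5, 0.1]
gripper_width: 59.9
gripper_force: 0.0
time_s: 8.45
ee_pos: [380.5, -209.4, 271.4]
ee_rot: [-179.6, 0.4, -10.6]
force: [-0.7, 0.5, 0.0]
gripper_width: 60.2
gripper_force: 0.0
time_s: 8.85
ee_pos: [368.7, -231.9, 260.1]
ee_rot: [-179.7, 0.4, -25.2]
force: [-0.3, -0.2, -0.5]
gripper_width: 59.6
gripper_force: 0.0
1.1 0 30.2 -0 0.1 0; 1 -0 30.2 -0 0.1 0; 1 -0 30.2 -0 0.1 0; 1 -0.1 30.2 -0 0.1 0; 0.9 -0.1 30.2 -0 0.1 0; 0.9 -0.1 30.2 -0 0.1 0
```

```bash
echo '[{"dx": 3,"dz": 30},{"dx": 2,"dz": 30},{"dz": 30},{"dz": 30},{"dz": 30},{"dz": 30},{}]' > next.json && python3 drive.py next.json
echo '[{},{},{},{},{}]' > next.json && python3 drive.py next.json 0 15
python3 - <<'E'
from h import *
import cv2
m=optics.camera_model('wrist');f=optics.grab_frame('wrist');cv2.imwrite('pics/w2.png',f)
ca=np.load('poses.npy')[1]
P=w(ca,[[-106,0,89],[-80,135,113],[-80,-135,113],[80,135,113],[80,-135,113]])
print(wproj(m['T'],m['fx'],[m['cx'],m['cy']],P).round(1).tolist())
E
```

```text
time_s: 9.55
ee_pos: [370.6, -231.1, 77.8]
ee_rot: [-179.7, 0.8, -25.2]
force: [-0.2, 0.5, 1.0]
gripper_width: 60.1
gripper_force: 0.0
time_s: 10.05
ee_pos: [373.6, -232.7, 81.4]
ee_rot: [-179.6, 0.2, -25.4]
force: [1.4, 3.1, 4.5]
gripper_width: 25.2
gripper_force: 15.0
[[286.8, 262.5], [47.8, 229.9], [525.6, 230.3], [41.1, -47.4], [531.9, -47.6]]
```

View pics/w2.png

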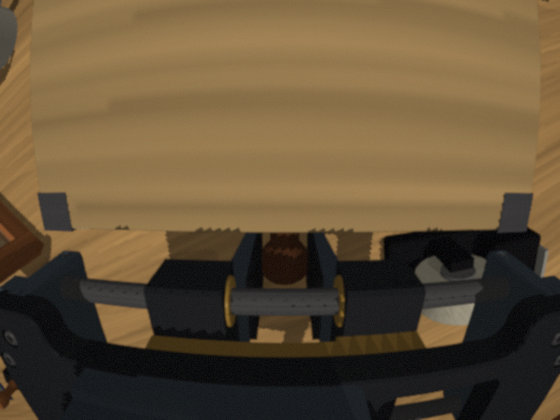

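```bash
python3 - <<'E'
import numpy as np
a=np.linspace(0,1.72,23);x=-186*np.cos(a)+26*np.sin(a);z=186*np.sin(a)+26*np.cos(a)
r=np.round(np.c_[np.diff(x),-np.diff(z)],1)
for i in range(0,22,8):print('; '.join(f'{u:g} 0 {v:g} 0 0 0' for u,v in r[i:i+8]))
E
```

```text
2.6 0 -14.4 0 0 0; 3.7 0 -14.2 0 0 0; 4.8 0 -13.9 0 0 0; 5.9 0 -13.4 0 0 0; 6.9 0 -12.9 0 0 0; 7.9 0 -12.4 0 0 0; 8.8 0 -11.7 0 0 0; 9.7 0 -11 0 0 0
10.6 0 -10.2 0 0 0; 11.3 0 -9.3 0 0 0; 12 0 -8.4 0 0 0; 12.6 0 -7.5 0 0 0; 13.2 0 -6.4 0 0 0; 13.7 0 -5.4 0 0 0; 14 0 -4.3 0 0 0; 14.3 0 -3.2 0 0 0
14.5 0 -2.1 0 0 0; 14.6 0 -0.9 0 0 0; 14.7 0 0.2 0 0 0; 14.6 0 1.4 0 0 0; 14.5 0 2.5 0 0 0; 14.2 0 3.6 0 0 0
```

```bash
echo '[{"dx": 2.6,"dz": -14.4},{"dx": 3.7,"dz": -14.2},{"dx": 4.8,"dz": -13.9},{"dx": 5.9,"dz": -13.4},{"dx": 6.9,"dz": -12.9},{"dx": 7.9,"dz": -12.4},{"dx": 8.8,"dz": -11.7},{"dx": 9.7,"dz": -11}]' > next.json && python3 drive.py next.json
```

```text
time_s: 10.9
ee_pos: [418.1, -253.8, 184.4]
ee_rot: [-179.6, 0.5, -25.3]
force: [1.6, 4.5, -0.9]
gripper_width: 25.0
gripper_force: 15.0
```

```bash
echo '[{"dx": 10.6,"dz": -10.2},{"dx": 11.3,"dz": -9.3},{"dx": 12,"dz": -8.4},{"dx": 12.6,"dz": -7.5},{"dx": 13.2,"dz": -6.4},{"dx": 13.7,"dz": -5.4},{"dx": 14,"dz": -4.3},{"dx": 14.3,"dz": -3.2}]' > next.json && python3 drive.py next.json
echo '[{"dx": 14.5,"dz": -2.1},{"dx": 14.6,"dz": -0.9},{"dx": 14.7,"dz": 0.2},{"dx": 14.6,"dz": 1.4},{"dx": 14.5,"dz": 2.5},{"dx": 14,"dz": 3.6},{},{}]' > next.json && python3 drive.py next.json
```

```text
time_s: 11.7
ee_pos: [511.5, -298.1, 239.8]
ee_rot: [-179.6, 0.3, -25.3]
force: [1.5, 4.0, 3.1]
gripper_width: 25.2
gripper_force: 15.0
time_s: 12.5
ee_pos: [591.3, -336.0, 234.4]
ee_rot: [-179.6, 0.1, -25.3]
force: [3.6, 2.5, 5.9]
gripper_width: 24.9
gripper_force: 15.0
```

```bash
echo '[{},{},{},{"dz": -30},{"dz": -40},{"dx": -10,"dz": -30},{"dx": -40},{"dx": -40}]' > next.json && python3 drive.py next.json 60
echo '[{"dx": -45},{"dx": -45},{"dx": -45},{"dx": -25},{},{},{}]' > next.json && python3 drive.py next.json
python3 - <<'E'
from h import *
import cv2
m=optics.camera_model('wrist');f=optics.grab_frame('wrist')
t=optics.grab_frame('top');s=optics.grab_frame('side')
np.savez('w3.npz',T=m['T'],f=m['fx'],c=[m['cx'],m['cy']])
for n,i in (('w3',f),('t3',t),('s3',s)): cv2.imwrite(f'pics/{n}.png',i)
z=lambda i,k:cv2.resize(i,None,fx=k,fy=k,interpolation=cv2.INTER_CUBIC)
c=np.vstack([z(t[120:270,150:400],.96),z(s[100:340,230:390],1.5)[:, :240]])
im=np.zeros((600,800,3),np.uint8);im[:420,:560]=f;im[:c.shape[0],560:560+c.shape[1]]=c[:600]
cv2.imwrite('pics/v3.png',im)
E
```

```text
time_s: 13.3
ee_pos: [507.2, -298.8, 333.7]
ee_rot: [-179.8, 0.3, -25.3]
force: [-0.1, 0.3, -0.2]
gripper_width: 59.8
gripper_force: 0.0
time_s: 14.0
ee_pos: [364.1, -230.7, 334.3]
ee_rot: [-179.8, 0.3, -25.3]
force: [0.5, -0.1, -0.1]
gripper_width: 60.3
gripper_force: 0.0
```

View pics/v3.png

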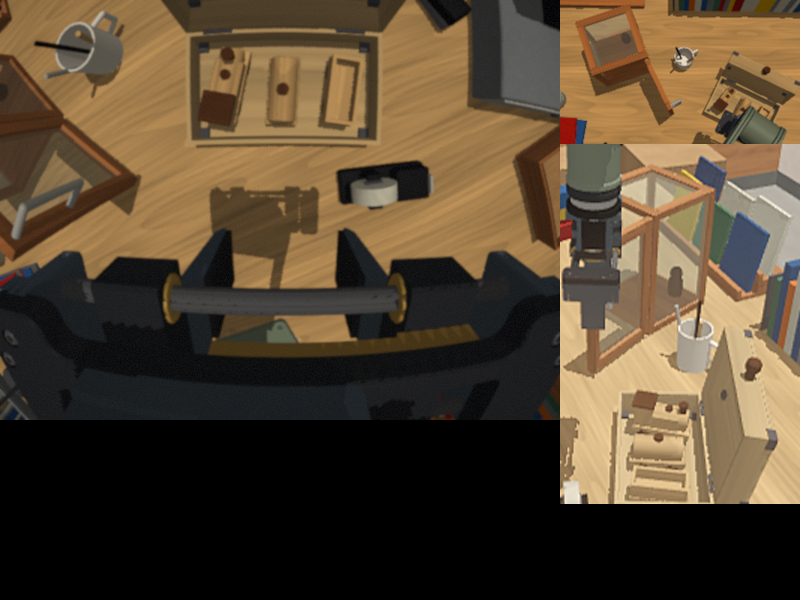

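```bash
python3 - <<'E'
import cv2,numpy as np
def crop(im,x,y,w,h,k):
    c=cv2.resize(im[y:y+h,x:x+w],None,fx=k,fy=k,interpolation=cv2.INTER_CUBIC)
    for i in range(0,w,10): 
        cv2.line(c,(i*k,0),(i*k,5),(0,0,255),1); cv2.putText(c,str(x+i),(i*k,15),0,.35,(0,0,255),1)
    for j in range(0,h,10): 
        cv2.line(c,(0,j*k),(5,j*k),(0,0,255),1); cv2.putText(c,str(y+j),(6,j*k+4),0,.35,(0,0,255),1)
    return c
f=cv2.imread('pics/w3.png');s=cv2.imread('pics/s3.png')
cv2.imwrite('pics/v4.png',np.hstack([crop(f,185,30,66,98,6),crop(s,265,255,66,98,6)]))
E
```

```text
(no output)
```

View pics/v4.png

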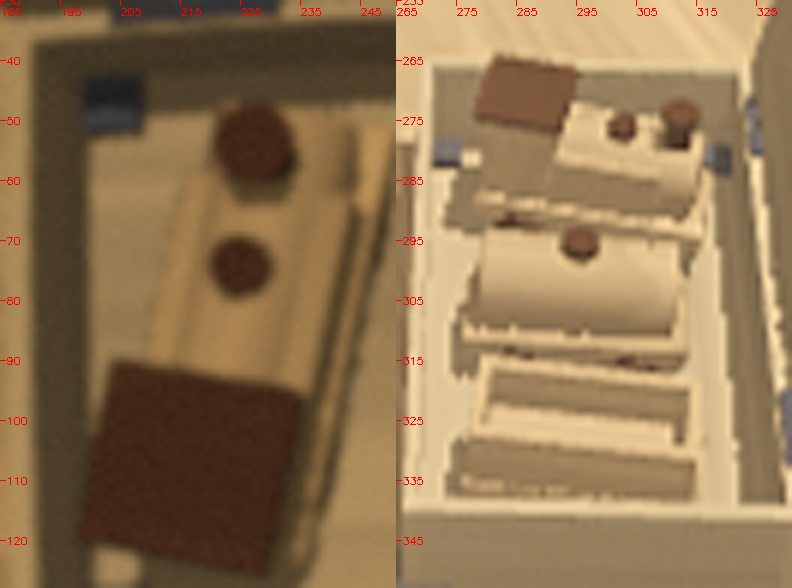

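```bash
cat > fite.py <<'E'
from h import *
np.set_printoptions(precision=2,suppress=True)
d=np.load('w3.npz');S=optics.camera_model('side');ca=np.load('poses.npy')[1]
def res(v,sep=False):
    Wp=w(v,[[-13,22,86],[-13,-22,86],[-55,22,86],[-55,-22,86]])
    a=wproj(d['T'],d['f'],d['c'],Wp)-[[203.7,89.7],[235.5,95.3],[198,120],[229.2,126.2]]
    b=proj(S,Wp)-[[295.7,266.3],[291.5,277],[281.5,264.2],[278.2,274.7]]
    return (a,b) if sep else np.r_[a.ravel(),b.ravel()]
e=least_squares(res,[460,-200,-.6],x_scale=[100,100,1]).x
print(e,np.degrees(e[2]),res(e,True))
c,s=np.cos(ca[2]),np.sin(ca[2]);dx,dy=e[:2]-ca[:2];print('in case',c*dx+s*dy,-s*dx+c*dy,e[2]-ca[2])
P=w(ca,[[-74,129,62],[74,129,62],[74,-129,62],[-74,-129,62]]);print(wproj(d['T'],d['f'],d['c'],P))
np.save('e.npy',e)
E
python3 fite.py
```

```text
[ 507.52 -208.37   -0.66] -38.06602306157681 (array([[-0.03, -0.6 ],
       [ 0.91, -0.28],
       [-0.48,  0.53],
       [ 0.59,  0.56]]), array([[ 0.08, -0.5 ],
       [ 1.16, -0.74],
       [-0.24, -0.91],
       [-0.48, -1.1 ]]))
in case 4.215987110591161 79.7639386094127 -0.22231589543367525
[[192.08 141.26]
 [190.51  36.93]
 [378.8   36.92]
 [377.12 141.44]]
```

```bash
cat > tgt.py <<'E'
from h import *
def pick(e,dz=0,back=8,side=-1.5,tilt=-65):
    "TCP pose for the grip"
    q=down(np.degrees(e[2])-90,tilt);f=q.as_matrix()[:,2]
    g=w(e,[[-28,side,70+dz]])[0];return g+(19-back)*f,q
E
python3 - <<'E'
from tgt import *
import cv2
e=np.load('e.npy');p,q,s=cur();print(p,s['qpos'])
t,qt=pick(e,90);print(t);plan(t,qt,9)
f=cv2.imread('pics/w3.png');h=f.astype(int);roi=h[85:130,185:245]
print(roi[20,25],roi[20,55],roi[5,25]);m=((roi.max(2)<95)&(roi[...,2]>roi[...,0]+25)).astype(np.uint8)
n,l,st,c=cv2.connectedComponentsWithStats(m);i=1+st[1:,4].argmax();ys,xs=np.where(l==i)
print(cv2.boxPoints(cv2.minAreaRect(np.c_[xs+185,ys+85].astype(np.float32))),st[i])
E
```

```text
[ 364.22139737 -230.60901426  334.0057325 ] [-33.99679128   1.96356863  93.12619877   0.16481462  85.33506425
  81.30116892]
[ 492.39632549 -198.43169744  155.35119912]
11.5 -9.2 19.8 -0.8 7.2 1.3; 8.7 -9.8 20.9 -0.8 7.2 1.3; 5.8 -10.2 21.7 -0.8 7.2 1.3; 2.8 -10.6 22.1 -0.8 7.2 1.3; -0.3 -11 22.1 -0.8 7.2 1.3; -3.3 -11.3 21.7 -0.8 7.2 1.3; -6.2 -11.5 21 -0.8 7.2 1.3; -9.1 -11.6 19.8 -0.8 7.2 1.3
-11.7 -11.6 18.4 -0.8 7.2 1.3
[27 40 67] [44 69 89] [ 58  95 127]
[[190.99998  128.99998 ]
 [190.99998   84.999985]
 [239.99998   84.999985]
 [239.99998  128.99998 ]] [   6    0   50   45 1607]
```

```bash
echo '[{"dx": 11.5,"dy": -9.2,"dz": 19.8,"ax": -0.8,"ay": 7.2,"az": 1.3},{"dx": 8.7,"dy": -9.8,"dz": 20.9,"ax": -0.8,"ay": 7.2,"az": 1.3},{"dx": 5.8,"dy": -10.2,"dz": 21.7,"ax": -0.8,"ay": 7.2,"az": 1.3},{"dx": 2.8,"dy": -10.6,"dz": 22,"ax": -0.8,"ay": 7.2,"az": 1.3},{"dx": -0.3,"dy": -11,"dz": 22,"ax": -0.8,"ay": 7.2,"az": 1.3},{"dx": -3.3,"dy": -11.3,"dz": 21.7,"ax": -0.8,"ay": 7.2,"az": 1.3},{"dx": -6.2,"dy": -11.5,"dz": 21,"ax": -0.8,"ay": 7.2,"az": 1.3},{"dx": -9,"dy": -11.6,"dz": 20,"ax": -0.8,"ay": 7.2,"az": 1.3}]' > next.json && python3 drive.py next.json 51
echo '[{"dx": -11.7,"dy": -11.6,"dz": 18.4,"ax": -0.8,"ay": 7.2,"az": 1.3},{},{},{}]' > next.json && python3 drive.py next.json
python3 - <<'E'
from tgt import *
import cv2
e=np.load('e.npy');p,q,s=cur();print(p,s['ee_rot'],s['qpos'].round(1) if hasattr(s['qpos'],'round') else s['qpos'])
t,qt=pick(e,90);print('err',p-t,(qt.inv()*q).as_rotvec(degrees=True))
m=optics.camera_model('wrist');f=optics.grab_frame('wrist');c=[m['cx'],m['cy']]
np.savez('w5.npz',T=m['T'],f=m['fx'],c=c)
P=w(e,[[-13,22,86],[-13,-22,86],[-55,22,86],[-55,-22,86],[55,22,34],[55,-22,34]]);a=wproj(m['T'],m['fx'],c,P);print(a)
cv2.imwrite('pics/w5.png',f)
x0,y0=np.maximum(a.min(0).astype(int)-50,0)
x1,y1=a.max(0).astype(int)+50
k=4;g=cv2.resize(f[y0:y1,x0:x1],None,fx=k,fy=k,interpolation=cv2.INTER_CUBIC)
for u in a: cv2.circle(g,tuple(int(v) for v in (u-[x0,y0])*k),3,(0,255,0),1)
print(x0,y0,g.shape)
for i in range(0,x1-x0,20): cv2.putText(g,str(x0+i),(i*k,10),0,.35,(0,0,255),1)
for i in range(0,y1-y0,20): cv2.putText(g,str(y0+i),(0,i*k+4),0,.35,(0,0,255),1)
cv2.imwrite('pics/v5.png',g[:600,:800])
E
```

```text
time_s: 14.95
ee_pos: [441.7, -238.8, 231.1]
ee_rot: [178.0, -46.9, -33.1]
force: [-0.5, -3.3, 1.3]
gripper_width: 50.8
gripper_force: 0.0
time_s: 15.35
ee_pos: [434.4, -254.1, 247.5]
ee_rot: [-178.7, -51.0, -35.4]
force: [-0.0, -0.2, -0.8]
gripper_width: 50.9
gripper_force: 0.0
[ 434.35962367 -254.14350778  247.54178466] [-178.73490224  -50.98701577  -35.38437982] [-29.4  -7.5 134.  -52.8   4.3 146.5]
err [-58.03670183 -55.71181035  92.19058554] [  3.53839958 -14.02660912  -1.27021933]
[[193.70565502 299.96884506]
 [232.9752576  303.98229548]
 [187.41656644 337.00232508]
 [228.15149584 342.1312028 ]
 [213.15341689 263.39008758]
 [246.02387624 265.8479748 ]]
137 213 (716, 636, 3)
```

View pics/v5.png

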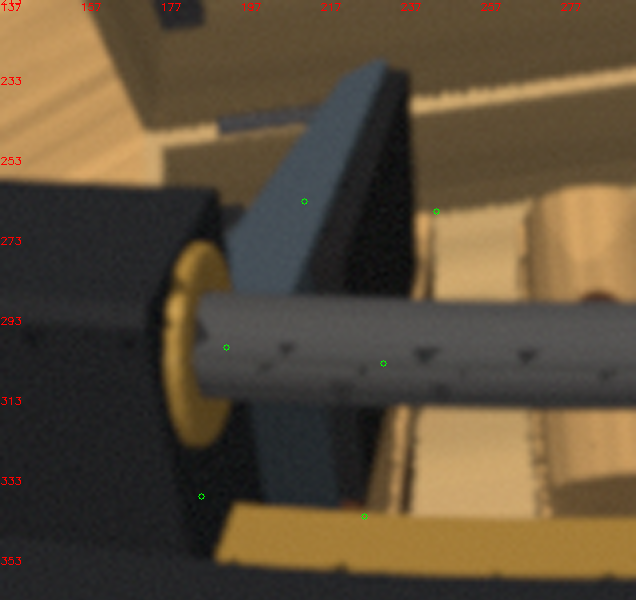

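```bash
cat > kin.py <<'E'
from h import *
from itertools import product
Z=lambda a:R.from_euler('z',a,degrees=True);Y=lambda a:R.from_euler('y',a,degrees=True)
def fkR(q,s): return Z(q[0])*Y(q[1]+q[2])*Z(s[0]*q[3])*Y(q[4])*Z(s[1]*q[5]+s[2])
D=[([71.734,18.312,89.639,0,72.044,-1.146],[169.27,549.54,213.98],R.from_euler('xyz',[180,0,162.88],degrees=True)),
([-4.589,6.071,83.548,.357,89.999,-32.284],[481.5,-25,370.7],R.from_euler('xyz',[179.486,-.098,117.7],degrees=True)),
([-33.997,1.964,93.126,.165,85.335,81.301],[364.2,-230.6,334],R.from_euler('xyz',[-179.8,.3,-25.3],degrees=True))]
p,q,s=cur();D.append((list(s['qpos']),p,q))
best=min(((sum((fkR(a,sg).inv()*r).magnitude() for a,_,r in D),sg) for sg in product((1,-1),(1,-1),(0,90,180,-90))));print(best)
sg=best[1]
def pos(a,k):
    a1,h,L2,L3,o,d=k;A=Y(a[1]).apply([0,0,L2])+Y(a[1]+a[2]).apply([o,0,L3])+[a1,0,h]
    return Z(a[0]).apply(A)+fkR(a,sg).apply([0,0,d])
f=lambda k:np.concatenate([pos(a,k)-x for a,x,_ in D]+[1e-3*(np.array(k)-[0,200,450,450,0,300])])
r=least_squares(f,[50,200,450,450,0,300]);K=r.x;print(K.round(1),r.fun[:12].round(1))
lo=np.array([-177.97,-48.28,12.27,-77.06,2.81,-146.56]);hi=np.array([177.97,115.42,149.76,257.06,150.46,146.56])
def ik(P,Q,q0):
    g=lambda a:np.r_[(pos(a,K)-P)/10,(fkR(a,sg).inv()*Q).as_rotvec()*10]
    r=least_squares(g,np.clip(q0,lo+.1,hi-.1),bounds=(lo,hi));return r.x,r.cost
E
cat > chk.py <<'E'
from kin import *
from tgt import pick
e=np.load('e.npy');sc=np.load('sc.npy')[:3]
for cam in (0,1):
  for tilt in (65,60,50,40):
    for nm,ee,z in (('case',e,0),('show',np.r_[w(sc,[[-34,15,0]])[0][:2],sc[2]],14)):
        P,Q=pick(ee,z,tilt=-tilt)
        if cam: Q=Q*R.from_euler('z',180,degrees=True)
        for q0 in ([np.degrees(np.arctan2(P[1],P[0])),20,110,0,20,80],[np.degrees(np.arctan2(P[1],P[0])),20,110,180,20,-90],[np.degrees(np.arctan2(P[1],P[0])),20,110,180,20,90],[np.degrees(np.arctan2(P[1],P[0])),20,110,0,20,-90]):
            a,c=ik(P,Q,q0)
            if c<.05: print(cam,tilt,nm,a.round(0),round(c,3))
E
python3 chk.py
```

```text
(0.001885241460529915, (1, 1, 90))
[  7.8 132.  584.2 409.5  18.9 326.8] [ 11.   -3.4   1.6  -1.5 -11.5  -0.8  -5.9 -10.   -0.1  -5.7  -9.4  -0.7]
0 65 show [ 17.  33. 138. 176.  55. -89.] 0.0
0 65 show [ 17.  33. 138. 176.  55. -89.] 0.0
0 65 show [ 17.  33. 138. 176.  55. -89.] 0.0
0 60 show [ 17.  29. 135. 175.  44. -89.] 0.0
0 60 show [ 17.  29. 135. 175.  44. -89.] 0.0
0 60 show [ 17.  29. 135. 175.  44. -89.] 0.0
0 50 case [  -8.   21.  145.  217.   39. -101.] 0.0
0 50 case [  -8.   21.  145.  217.   39. -101.] 0.0
0 50 show [ 17.  25. 129. 174.  24. -86.] 0.0
0 50 show [ 17.  25. 129. 174.  24. -86.] 0.0
0 50 show [ 17.  25. 129. 174.  24. -86.] 0.0
0 40 case [ -12.   17.  138.  235.   20. -122.] 0.0
0 40 case [ -12.   17.  138.  235.   20. -122.] 0.0
0 40 show [ 17.  23. 122. 156.   5. -69.] 0.0
0 40 show [ 17.  23. 122. 156.   5. -69.] 0.0
0 40 show [ 17.  23. 122. 156.   5. -69.] 0.0
1 65 show [ 17.  33. 138. 176.  55.  91.] 0.0
1 65 show [ 17.  33. 138. 176.  55.  91.] 0.0
1 60 show [ 17.  29. 135. 175.  44.  91.] 0.0
1 60 show [ 17.  29. 135. 175.  44.  91.] 0.0
1 50 case [ -8.  21. 145. 217.  39.  79.] 0.0
1 50 show [ 17.  25. 129. 174.  24.  94.] 0.0
1 50 show [ 17.  25. 129. 174.  24.  94.] 0.0
1 40 case [-12.  17. 138. 235.  20.  58.] 0.0
1 40 show [ 17.  23. 122. 156.   5. 111.] 0.0
1 40 show [ 17.  23. 122. 156.   5. 111.] 0.0
```

```bash
sed -i 's/a1,h,L2,L3,o,d=k;/a1,h,L2,L3,o,d,yo,tx,ty=k;/; s/+\[a1,0,h\]/+[a1,yo,h]/; s/apply(\[0,0,d\])/apply([tx,ty,d])/; s/200,450,450,0,300\]/200,450,450,0,300,0,0,0]/g' kin.py
python3 - <<'E'
from kin import *
# settle back to tilt -30
p,q,s=cur();plan([390,-240,330],down(-118,-30),6)
E
```

```text
(0.001885241460529915, (1, 1, 90))
[  0.  140.2 591.8 416.9  25.1 335.6  11.5  -0.    0. ] [-0.  0.  0.  0. -0. -0. -0.  0.  0. -0. -0. -0.]
6 2.1 -14.4 0.6 -3.5 -0.9; 5.1 2 -14.8 0.6 -3.5 -0.9; 4.2 1.9 -15.1 0.6 -3.5 -0.9; 3.2 1.8 -15.3 0.6 -3.5 -0.9; 2.2 1.7 -15.5 0.6 -3.5 -0.9; 1.2 1.6 -15.7 0.6 -3.5 -0.9
```

```bash
cp kin.py kin0.py; python3 - <<'E'
import re
s=open('kin.py').read()
# freeze constants
s=re.sub(r"D=\[\(.*?r=least_squares\(f[^\n]*\n","sg=(1,1,90)\nK=[0,140.2,591.8,416.9,25.1,335.6,11.5,0,0]\n@POS@",s,flags=re.S)
pos=re.search(r"def pos.*?d\]\)\n",open('kin0.py').read(),re.S).group(0)
open('kin.py','w').write(s.replace('@POS@',pos))
E
echo '[{"dx": 6,"dy": 2,"dz": -14.4,"ax": 0.6,"ay": -3.5,"az": -1},{"dx": 5,"dy": 2,"dz": -14.8,"ax": 0.6,"ay": -3.5,"az": -1},{"dx": 4,"dy": 2,"dz": -15,"ax": 0.6,"ay": -3.5,"az": -1},{"dx": 3,"dy": 2,"dz": -15.3,"ax": 0.6,"ay": -3.5,"az": -1},{"dx": 2,"dy": 2,"dz": -15.5,"ax": 0.6,"ay": -3.5,"az": -1},{"dx": 1,"dy": 2,"dz": -15.7,"ax": 0.6,"ay": -3.5,"az": -1},{},{}]' > next.json && python3 drive.py next.json
cat > fl.py <<'E'
from kin import *
def jplan(q0,q1,n):
    out=[];a=np.array(q0,float);P,Q=pos(a,K),fkR(a,sg)
    for i in range(1,n+1):
        b=q0+(np.array(q1)-q0)*i/n;Pn,Qn=pos(b,K),fkR(b,sg)
        out.append(np.round(np.r_[Q.inv().apply(Pn-P),(Q.inv()*Qn).as_rotvec(degrees=True)],1))
        if i%4==0: print('  at',i,Pn.round(0),Qn.as_matrix()[:,2].round(2))
        P,Q=Pn,Qn
    for i in range(0,n,8): print('; '.join(' '.join(f'{v:g}' for v in r) for r in out[i:i+8]))
    print('max',np.abs(np.linalg.norm(np.array(out)[:,:3],axis=1)).max(),np.linalg.norm(np.array(out)[:,3:],axis=1).max())
E
python3 - <<'E'
from fl import *
from tgt import pick
p,q,s=cur();a=np.array(s['qpos']);print(a.round(1),p,pos(a,K),(fkR(a,sg).inv()*q).magnitude())
e=np.load('e.npy');sc=np.load('sc.npy')[:3]
for tilt in (55,50,45,40,35):
    for dz in (0,90):
        P,Q=pick(e,dz,tilt=-tilt,back=10);b,c=ik(P,Q,[-15,20,130,190,30,-100]);print(tilt,dz,b.round(0),round(c,3))
    ee=np.r_[w(sc,[[-46,15,0]])[0][:2],sc[2]];P,Q=pick(ee,14,tilt=-tilt);b,c=ik(P,Q,[15,20,130,180,30,-90]);print('show',b.round(0),round(c,3))
E
```

```text
time_s: 16.2
ee_pos: [391.6, -253.5, 302.8]
ee_rot: [177.5, -36.5, -30.4]
force: [0.1, 0.8, -1.1]
gripper_width: 50.8
gripper_force: 0.0
[-34.2 -12.2 119.2  -0.3  36.3  87.2] [ 391.61666344 -253.48115819  302.8359136 ] [ 391.53139114 -253.42298556  302.91062828] 7.041182542257258e-16
55 0 [ -8.  25. 148. 212.  50. -94.] 0.0
55 90 [  -8.    9.  142.  230.   32. -117.] 0.0
show [ 15.  26. 134. 172.  35. -87.] 0.0
50 0 [ -10.   21.  145.  216.   38. -100.] 0.0
50 90 [ -10.    7.  138.  242.   24. -131.] 0.0
show [ 15.  24. 130. 170.  25. -85.] 0.0
45 0 [ -12.   19.  142.  222.   28. -109.] 0.0
45 90 [ -12.    6.  136.  257.   19. -147.] 0.019
show [ 15.  23. 127. 166.  15. -80.] 0.0
40 0 [ -13.   17.  138.  234.   20. -123.] 0.0
40 90 [ -14.    6.  135.  255.   15. -147.] 0.454
show [ 16.  22. 123. 149.   6. -63.] 0.0
35 0 [ -15.   15.  135.  256.   13. -147.] 0.002
35 90 [ -16.    5.  135.  254.   11. -147.] 1.453
show [ 16.  22. 119.  33.   5.  53.] 0.0
```

```bash
sed -i 's/back=8,side=-1.5,tilt=-65/back=10,side=-1.5,tilt=-52,gx=-30/; s/\[\[-28,side/[[gx,side/' tgt.py; python3 - <<'E'
from fl import *
from tgt import pick
p,q,s=cur();a=np.array(s['qpos']);e=np.load('e.npy')
P,Q=pick(e,80);b,c=ik(P,Q,[-10,8,140,230,30,-110]);print(b.round(1),c,P)
jplan(a,b,26)
E
```

```text
[  -8.9    9.2  140.7  233.2   28.6 -120.6] 5.347105829352452e-28 [ 488.5564321  -195.42451179  144.45904672]
  at 4 [ 467. -129.  281.] [ 0.65  0.01 -0.76]
  at 8 [532. -53. 306.] [ 0.8   0.2  -0.57]
  at 12 [582. -41. 336.] [ 0.91  0.18 -0.37]
  at 16 [606. -82. 333.] [ 0.96  0.01 -0.28]
  at 20 [ 592. -142.  282.] [ 0.91 -0.23 -0.34]
  at 24 [ 534. -187.  194.] [ 0.75 -0.43 -0.51]
-7.1 -39.2 8 5.9 -0.7 -1.5; -3.2 -37.3 8.4 5.7 -0.1 -1.3; 0.3 -34.8 8.7 5.4 0.6 -1.1; 3.5 -31.8 8.9 5 1.1 -0.9; 6.3 -28.5 8.9 4.6 1.7 -0.7; 8.6 -24.7 8.9 4 2.2 -0.6; 10.3 -20.7 8.7 3.4 2.5 -0.4; 11.5 -16.5 8.4 2.7 2.8 -0.3
12.1 -12.2 8 2 3.1 -0.2; 12.1 -7.8 7.6 1.3 3.2 -0.1; 11.5 -3.5 7 0.6 3.2 -0; 10.4 0.6 6.4 -0.2 3.1 0; 8.8 4.5 5.7 -0.9 2.9 0.1; 6.8 8.1 5 -1.5 2.6 0; 4.3 11.3 4.2 -2.1 2.2 0; 1.5 14.2 3.5 -2.6 1.8 -0.1
-1.6 16.5 2.7 -3.1 1.3 -0.1; -4.8 18.5 2 -3.5 0.7 -0.2; -8.2 19.9 1.4 -3.8 0.1 -0.4; -11.6 20.9 0.8 -4 -0.5 -0.5; -15 21.4 0.3 -4.1 -1.1 -0.6; -18.3 21.4 -0.2 -4.1 -1.7 -0.8; -21.5 21 -0.5 -4 -2.2 -0.9; -24.4 20.2 -0.7 -3.9 -2.8 -1
-27.1 19 -0.9 -3.7 -3.2 -1.2; -29.6 17.5 -0.9 -3.4 -3.7 -1.3
max 40.63311457419921 6.127805479941412
```

```bash
python3 - <<'E'
from fl import *
from tgt import pick
p,q,s=cur();a=np.array(s['qpos']);e=np.load('e.npy')
P,Q=pick(e,80);b,c=ik(P,Q,[-10,8,140,230,30,-110])
m=np.array([-38,-20,128,150,34,-60.])
jplan(a,m,16);jplan(m,b,13)
E
```

```text
at 4 [ 451. -158.  336.] [ 0.72 -0.08 -0.69]
  at 8 [ 498. -118.  428.] [ 0.92  0.02 -0.39]
  at 12 [ 505. -146.  537.] [ 0.99 -0.09 -0.05]
  at 16 [ 460. -226.  612.] [ 0.91 -0.36  0.2 ]
-0.7 -30.5 -3.3 5.4 0.8 -1.4; 4.4 -29.6 -3.4 5.1 1.7 -1.4; 9.3 -27.8 -3.5 4.8 2.5 -1.4; 13.8 -25.3 -3.7 4.3 3.3 -1.4; 17.9 -22.2 -3.9 3.7 3.9 -1.4; 21.3 -18.4 -4.1 3 4.5 -1.4; 24.1 -14.2 -4.3 2.2 4.9 -1.4; 26.1 -9.6 -4.6 1.3 5.2 -1.4
27.4 -4.7 -4.9 0.5 5.3 -1.4; 27.9 0.3 -5.2 -0.4 5.4 -1.4; 27.7 5.2 -5.5 -1.3 5.2 -1.4; 26.6 10.1 -5.8 -2.1 5 -1.4; 24.8 14.7 -6 -2.9 4.6 -1.4; 22.3 18.9 -6.2 -3.5 4.1 -1.4; 19.2 22.8 -6.4 -4.2 3.5 -1.4; 15.5 26 -6.6 -4.7 2.8 -1.4
max 30.980800506119916 5.6471231613982
  at 4 [ 508. -253.  494.] [ 0.89 -0.45  0.02]
  at 8 [ 529. -247.  341.] [ 0.83 -0.5  -0.25]
  at 12 [ 503. -209.  181.] [ 0.67 -0.49 -0.55]
-28 4.4 10.4 -1.4 -1.9 1.9; -30.3 4.1 9.7 -1.5 -2.3 1.6; -32.5 3.6 9.1 -1.6 -2.7 1.4; -34.4 3.1 8.4 -1.6 -3.1 1.1; -36.1 2.6 7.7 -1.7 -3.4 0.8; -37.6 2.1 7.1 -1.7 -3.7 0.5; -38.9 1.6 6.5 -1.7 -3.9 0.2; -39.9 1.1 5.9 -1.7 -4.2 -0.2
-40.7 0.7 5.4 -1.7 -4.3 -0.5; -41.3 0.4 4.9 -1.6 -4.5 -0.8; -41.6 0.1 4.5 -1.6 -4.6 -1; -41.8 -0 4.2 -1.6 -4.7 -1.3; -41.7 -0.1 3.9 -1.6 -4.7 -1.5
max 42.010474884247614 5.186520991955977
```

```bash
echo '[{"dx": -0.7,"dy": -30.5,"dz": -3.3,"ax": 5.4,"ay": 0.8,"az": -1.4},{"dx": 4.4,"dy": -29.6,"dz": -3.4,"ax": 5.1,"ay": 1.7,"az": -1.4},{"dx": 9.3,"dy": -27.8,"dz": -3.5,"ax": 4.8,"ay": 2.5,"az": -1.4},{"dx": 13.8,"dy": -25.3,"dz": -3.7,"ax": 4.3,"ay": 3.3,"az": -1.4},{"dx": 17.9,"dy": -22.2,"dz": -3.9,"ax": 3.7,"ay": 3.9,"az": -1.4},{"dx": 21.3,"dy": -18.4,"dz": -4.1,"ax": 3,"ay": 4.5,"az": -1.4},{"dx": 24.1,"dy": -14.2,"dz": -4.3,"ax": 2.2,"ay": 4.9,"az": -1.4},{"dx": 26.1,"dy": -9.6,"dz": -4.6,"ax": 1.3,"ay": 5.2,"az": -1.4}]' > next.json && python3 drive.py next.json
echo '[{"dx": 27.4,"dy": -4.7,"dz": -4.9,"ax": 0.5,"ay": 5.3,"az": -1.4},{"dx": 27.9,"dy": 0.3,"dz": -5.2,"ax": -0.4,"ay": 5.4,"az": -1.4},{"dx": 27.7,"dy": 5.2,"dz": -5.5,"ax": -1.3,"ay": 5.2,"az": -1.4},{"dx": 26.6,"dy": 10.1,"dz": -5.8,"ax": -2.1,"ay": 5,"az": -1.4},{"dx": 24.8,"dy": 14.7,"dz": -6,"ax": -2.9,"ay": 4.6,"az": -1.4},{"dx": 22.3,"dy": 18.9,"dz": -6.2,"ax": -3.5,"ay": 4.1,"az": -1.4},{"dx": 19.2,"dy": 22.8,"dz": -6.4,"ax": -4.2,"ay": 3.5,"az": -1.4},{"dx": 15.5,"dy": 26,"dz": -6.6,"ax": -4.7,"ay": 2.8,"az": -1.4}]' > next.json && python3 drive.py next.json
echo '[{},{},{}]' > next.json && python3 drive.py next.json
python3 - <<'E'
from fl import *
from tgt import pick
p,q,s=cur();a=np.array(s['qpos']);e=np.load('e.npy');print(a.round(1),p)
P,Q=pick(e,80);b,c=ik(P,Q,[-10,8,140,230,30,-110])
jplan(a,b,13)
E
```

```text
time_s: 17.0
ee_pos: [497.5, -118.0, 426.9]
ee_rot: [-154.0, -64.4, -27.2]
force: [0.8, 1.0, -0.5]
gripper_width: 50.6
gripper_force: 0.0
time_s: 17.8
ee_pos: [458.6, -227.0, 609.3]
ee_rot: [-6.0, -78.4, 164.5]
force: [0.2, -0.6, 0.3]
gripper_width: 51.1
gripper_force: 0.0
time_s: 18.1
ee_pos: [459.3, -225.8, 611.0]
ee_rot: [-5.6, -78.3, 164.3]
force: [0.1, 0.1, -0.5]
gripper_width: 51.1
gripper_force: 0.0
[-38.2 -20.  128.1 149.6  34.  -59.5] [ 459.339829   -225.80694464  610.95255369]
  at 4 [ 507. -253.  493.] [ 0.89 -0.45  0.02]
  at 8 [ 528. -247.  340.] [ 0.83 -0.5  -0.25]
  at 12 [ 503. -209.  181.] [ 0.67 -0.49 -0.55]
-27.7 4.5 10.5 -1.4 -1.9 1.9; -30.1 4.1 9.8 -1.5 -2.3 1.6; -32.3 3.7 9.2 -1.6 -2.7 1.4; -34.2 3.2 8.5 -1.6 -3 1.1; -36 2.7 7.8 -1.7 -3.4 0.8; -37.5 2.2 7.1 -1.7 -3.7 0.5; -38.8 1.6 6.5 -1.7 -3.9 0.1; -39.9 1.2 5.9 -1.7 -4.1 -0.2
-40.7 0.7 5.4 -1.7 -4.3 -0.5; -41.2 0.4 5 -1.6 -4.5 -0.8; -41.6 0.1 4.5 -1.6 -4.6 -1.1; -41.8 -0.1 4.2 -1.6 -4.7 -1.3; -41.7 -0.2 4 -1.6 -4.7 -1.6
max 42.01059390201476 5.216320542297991
```

```bash
echo '[{"dx": -27.7,"dy": 4.5,"dz": 10.5,"ax": -1.4,"ay": -1.9,"az": 1.9},{"dx": -30.1,"dy": 4.1,"dz": 9.8,"ax": -1.5,"ay": -2.3,"az": 1.6},{"dx": -32.3,"dy": 3.7,"dz": 9.2,"ax": -1.6,"ay": -2.7,"az": 1.4},{"dx": -34.2,"dy": 3.2,"dz": 8.5,"ax": -1.6,"ay": -3,"az": 1.1},{"dx": -36,"dy": 2.7,"dz": 7.8,"ax": -1.7,"ay": -3.4,"az": 0.8},{"dx": -37.5,"dy": 2.2,"dz": 7.1,"ax": -1.7,"ay": -3.7,"az": 0.5},{"dx": -38.8,"dy": 1.6,"dz": 6.5,"ax": -1.7,"ay": -3.9,"az": 0.1},{"dx": -39.9,"dy": 1.2,"dz": 5.9,"ax": -1.7,"ay": -4.1,"az": -0.2}]' > next.json && python3 drive.py next.json
echo '[{"dx": -40.7,"dy": 0.7,"dz": 5.4,"ax": -1.7,"ay": -4.3,"az": -0.5},{"dx": -41.2,"dy": 0.4,"dz": 5,"ax": -1.6,"ay": -4.5,"az": -0.8},{"dx": -41.6,"dz": 4.5,"ax": -1.6,"ay": -4.6,"az": -1},{"dx": -41.8,"dz": 4.2,"ax": -1.6,"ay": -4.7,"az": -1.3},{"dx": -41.7,"dy": -0.2,"dz": 4,"ax": -1.6,"ay": -4.7,"az": -1.6},{},{},{}]' > next.json && python3 drive.py next.json
python3 - <<'E'
from tgt import *
import cv2
e=np.load('e.npy');p,q,s=cur();print(p,np.array(s['qpos']).round(1),s['force'])
t,qt=pick(e,80);print('err',(p-t).round(1),(qt.inv()*q).as_rotvec(degrees=True).round(1))
t,qt=pick(e,0);plan(t,qt,8)
m=optics.camera_model('wrist');f=optics.grab_frame('wrist');c=[m['cx'],m['cy']]
np.savez('w6.npz',T=m['T'],f=m['fx'],c=c);cv2.imwrite('pics/w6.png',f)
# dark-red roof segmentation
h=f.astype(int);mk=((h[...,2]-h[...,0]>22)&(h.max(2)<105)&(h[...,2]>1.35*h[...,1])).astype(np.uint8)
n,l,st,ce=cv2.connectedComponentsWithStats(mk)
for i in np.argsort(-st[1:,4])[:6]+1: print(st[i],ce[i].round(0))
P=w(e,[[-13,22,86],[-13,-22,86],[-55,22,86],[-55,-22,86]]);print(wproj(m['T'],m['fx'],c,P).round(0))
E
```

```text
time_s: 18.9
ee_pos: [528.9, -247.3, 340.3]
ee_rot: [-150.6, -73.0, -61.7]
force: [0.5, -0.5, 0.4]
gripper_width: 51.2
gripper_force: 0.0
time_s: 19.7
ee_pos: [490.1, -196.2, 147.8]
ee_rot: [-179.6, -52.3, -38.5]
force: [0.7, 0.4, -0.3]
gripper_width: 51.1
gripper_force: 0.0
[ 490.08641563 -196.23258835  147.8360974 ] [  -9.     8.9  140.5  233.4   28.4 -120.8] [ 0.65935502  0.36192965 -0.27222103]
err [ 1.5 -0.8  3.4] [0.1 0.3 0.2]
-8.4 0.1 6.2 -0 -0 -0; -8.4 0.1 6.2 -0 -0 -0; -8.4 0.1 6.2 -0 -0 -0; -8.4 0.1 6.2 -0 -0 -0; -8.4 0.1 6.2 -0 -0 -0; -8.4 0.1 6.2 -0 -0 -0; -8.4 0 6.2 -0 -0 -0; -8.3 0 6.2 -0 -0 -0
[ 129    3   49  110 2455] [153.  57.]
[  76    0   64  128 1721] [110.  63.]
[ 459    0   94   43 1518] [506.  16.]
[ 254  315   59   24 1309] [283. 326.]
[ 16  70  62  95 766] [ 36. 102.]
[272 216  22  27 398] [282. 228.]
[[256. 283.]
 [314. 283.]
 [254. 337.]
 [316. 337.]]
```

```bash
echo '[{"dx": -8.4,"dz": 6.2},{"dx": -8.4,"dz": 6.2},{"dx": -8.4,"dz": 6.2},{"dx": -8.4,"dz": 6.2},{"dx": -8.4,"dz": 6.2},{}]' > next.json && python3 drive.py next.json
echo '[{"dx": -5,"dz": 4},{"dx": -5,"dz": 4},{"dx": -5,"dz": 4},{"dx": -5,"dz": 4},{"dx": -5,"dz": 3},{},{}]' > next.json && python3 drive.py next.json
```

```text
time_s: 20.35
ee_pos: [488.0, -195.1, 93.8]
ee_rot: [-179.7, -52.0, -38.4]
force: [-0.4, 0.3, -0.8]
gripper_width: 51.0
gripper_force: 0.0
time_s: 21.05
ee_pos: [487.8, -194.4, 62.4]
ee_rot: [-179.8, -52.0, -38.3]
force: [-1.0, -0.6, -0.7]
gripper_width: 50.8
gripper_force: 0.0
```

```bash
echo '[{},{},{},{},{},{}]' > next.json && python3 drive.py next.json 0 35; echo '[{"dx": -6,"dz": 4.5}]' > next.json && python3 drive.py next.json >/dev/null 2>&1 & sleep 0; wait; python3 - <<'E'
from h import *
p,q,s=cur();print(p,s['gripper_width'],s['gripper_force'],s['force'],s['time_s'])
E
```

```text
time_s: 21.65
ee_pos: [488.0, -194.4, 63.0]
ee_rot: [-179.7, -52.1, -38.4]
force: [0.7, 0.9, 0.8]
gripper_width: 43.9
gripper_force: 35.0
[ 490.12587217 -195.21996104   60.82846391] 43.42915959511714 34.999626874923706 [-19.0960538   16.30341775  43.8168713 ] 21.75
```

```bash
echo '[{"dx": 6,"dz": -4.5},{},{}]' > next.json && python3 drive.py next.json; echo '[{"dx": 4,"dz": -3},{"dx": 6,"dz": -4.7},{"dx": 6,"dz": -4.7},{"dx": 6,"dz": -4.7},{},{}]' > next.json && python3 drive.py next.json
```

```text
time_s: 22.05
ee_pos: [487.1, -194.2, 61.9]
ee_rot: [-179.7, -51.9, -38.4]
force: [-0.7, 0.0, -1.4]
gripper_width: 43.4
gripper_force: 35.0
time_s: 22.65
ee_pos: [487.7, -194.5, 90.9]
ee_rot: [-179.7, -52.1, -38.4]
force: [-0.0, -1.0, -3.6]
gripper_width: 43.5
gripper_force: 35.0
```

```bash
echo '[{"dx": 8,"dz": -6.2},{"dx": 8,"dz": -6.2},{"dx": 8,"dz": -6.2},{"dx": 8,"dz": -6.2},{"dx": 8,"dz": -6.2},{}]' > next.json && python3 drive.py next.json
cat > go.py <<'E'
from fl import *
sc=np.load('sc.npy')[:3];e=np.load('e.npy')
p,q,s=cur();a=np.array(s['qpos']);print(a.round(1),p,s['force'])
# engine origin in the tool frame, taken at the pick (tcp [487.5,-194.4,62.2])
q0=R.from_euler('xyz',[-179.7,-52,-38.4],degrees=True)
eo=q0.inv().apply(np.r_[e[:2],6]-[487.5,-194.4,62.2])
def tcp(x,y,z,yaw):
    Q=down(np.degrees(yaw)-90,-52);return np.array([x,y,z])-Q.apply(eo),Q
E
python3 - <<'E'
from go import *
T,S=optics.camera_model('top'),optics.camera_model('side')
f=lambda v:np.r_[(proj(T,[[v[0],v[1],60]])-[218.7,159]).ravel()*1,(proj(S,[[v[0],v[1],60]])-[306.5,191]).ravel()]
r=least_squares(f,[720,180]);d=r.x-sc[:2];c,n=np.cos(sc[2]),np.sin(sc[2]);print('doll local',c*d[0]+n*d[1],-n*d[0]+c*d[1],r.fun)
b=a
for nm,l in (('w2',(450,-130,330,-.3)),('w3',tuple(w(sc,[[-190,15,330]])[0])+(sc[2],)),('w4',tuple(w(sc,[[-190,15,34]])[0])+(sc[2],)),('w5',tuple(w(sc,[[-45,15,34]])[0])+(sc[2],))):
    P,Q=tcp(*l);b,co=ik(P,Q,b);print(nm,P.round(0),b.round(0),round(co,4))
E
```

```text
time_s: 23.25
ee_pos: [488.1, -194.9, 142.2]
ee_rot: [-179.6, -52.2, -38.5]
force: [-0.4, 0.1, -4.0]
gripper_width: 43.4
gripper_force: 35.0
[  -8.8    9.6  141.1  232.    29.2 -119. ] [ 488.11639435 -194.89555363  142.17487934] [-0.44683984  0.09897906 -3.97132946]
doll local 50.31916038005103 -38.05066526792076 [-0.03080181  0.03812935  0.04506097  0.01601264]
w2 [ 426. -124.  386.] [ -16.  -24.  137.  237.    3. -147.] 4.8019
w3 [483. 153. 386.] [  18.  -17.  131.  235.    3. -147.] 3.9043
w4 [483. 153.  90.] [ 12.  16. 150. 169.  38. -87.] 0.0
w5 [619. 203.  90.] [ 15.  23. 132. 171.  27. -85.] 0.0
```

```bash
cat > go2.py <<'E'
from go import *
P4,Q4=tcp(*w(sc,[[-190,22,34]])[0],sc[2])
W=[((470,-175,260),-36,-70),((440,-120,410),-20,-82),((470,150,410),20,-82),(P4,np.degrees(sc[2]),-52)]
b=a
for P,yaw,t in W:
    P=np.array(P,float);Q=down(yaw-90,t);bn,co=ik(P,Q,b);print(P.round(0),bn.round(0),round(co,4))
    # lowest engine point
    L=w([0,0,0],[[x,y,0] for x in(-55,55) for y in(-22,22)]);L=q0.inv().apply(w([e[0],e[1],e[2]],L)+[0,0,6]-[487.5,-194.4,62.2]);print('low',(Q.apply(L)+P)[:,2].min().round(0));b=bn
E
python3 go2.py
```

```text
[  -8.8    9.6  141.1  232.    29.2 -119. ] [ 488.11639435 -194.89555363  142.17487934] [-0.44683984  0.09897906 -3.97132946]
[ 470. -175.  260.] [  -0.   -0.  146.  232.   44. -118.] 0.0
low 197.0
[ 440. -120.  410.] [  -8.  -22.  142.  209.   25. -115.] 0.0
low 346.0
[470. 150. 410.] [  9. -17. 140. 155.  27. -69.] 0.0
low 346.0
[481. 159.  90.] [ 13.  16. 150. 171.  38. -87.] 0.0001
low 34.0
```

```bash
sed -i 's/-190,22,34/-176,22,34/' go2.py; cat >> go2.py <<'E'
print('----')
q1,_=ik(np.array(W[0][0],float),down(W[0][1]-90,W[0][2]),a);q2,_=ik(np.array(W[1][0],float),down(W[1][1]-90,W[1][2]),q1)
jplan(a,q1,8);jplan(q1,q2,8)
E
python3 go2.py
```

```text
[  -8.8    9.6  141.1  232.    29.2 -119. ] [ 488.11639435 -194.89555363  142.17487934] [-0.44683984  0.09897906 -3.97132946]
[ 470. -175.  260.] [  -0.   -0.  146.  232.   44. -118.] 0.0
low 197.0
[ 440. -120.  410.] [  -8.  -22.  142.  209.   25. -115.] 0.0
low 346.0
[470. 150. 410.] [  9. -17. 140. 155.  27. -69.] 0.0
low 346.0
[494. 164.  90.] [ 14.  17. 148. 172.  37. -87.] 0.0
low 34.0
----
  at 4 [ 483. -186.  201.] [ 0.7  -0.53 -0.48]
  at 8 [ 470. -175.  260.] [ 0.76 -0.55 -0.34]
10.3 -1.3 -10.5 0.2 2.2 -0.3; 10.6 -1.1 -10.4 0.2 2.2 -0.3; 10.8 -0.9 -10.4 0.2 2.2 -0.2; 11 -0.7 -10.3 0.2 2.2 -0.2; 11.2 -0.5 -10.2 0.2 2.2 -0.1; 11.5 -0.3 -10.1 0.2 2.2 -0.1; 11.6 -0.1 -10 0.2 2.2 -0; 11.8 0.2 -9.9 0.3 2.2 0
max 15.404220200970903 2.2293496809607953
  at 4 [ 468. -147.  338.] [ 0.87 -0.43 -0.24]
  at 8 [ 440. -120.  410.] [ 0.93 -0.34 -0.14]
17.2 -7 -9.1 2.5 1.4 0.3; 17.2 -6.5 -9.8 2.4 1.4 0.1; 17.1 -6 -10.4 2.2 1.5 -0.2; 16.9 -5.4 -11.1 2.1 1.5 -0.4; 16.5 -4.8 -11.7 1.9 1.5 -0.6; 16 -4.2 -12.3 1.7 1.5 -0.9; 15.5 -3.6 -12.8 1.5 1.4 -1.1; 14.9 -2.9 -13.3 1.3 1.4 -1.3
max 20.927971712519106 2.8809720581775866
```

```bash
echo '[{"dx": 10.3,"dy": -1.3,"dz": -10.5,"ax": 0.2,"ay": 2.2,"az": -0.3},{"dx": 10.6,"dy": -1,"dz": -10.4,"ax": 0.2,"ay": 2.2,"az": -0.3},{"dx": 10.8,"dy": -1,"dz": -10.4,"ax": 0.2,"ay": 2.2,"az": -0.2},{"dx": 11,"dy": -0.7,"dz": -10.3,"ax": 0.2,"ay": 2.2,"az": -0.2},{"dx": 11.2,"dy": -0.5,"dz": -10.2,"ax": 0.2,"ay": 2.2,"az": -0.1},{"dx": 11.5,"dy": -0.3,"dz": -10,"ax": 0.2,"ay": 2.2},{"dx": 11.6,"dz": -10,"ax": 0.2,"ay": 2.2},{"dx": 11.8,"dy": 0.2,"dz": -10,"ax": 0.2,"ay": 2.2}]' > next.json && python3 drive.py next.json
echo '[{"dx": 17,"dy": -7,"dz": -9,"ax": 2.5,"ay": 1.4,"az": 0.3},{"dx": 17,"dy": -6.5,"dz": -9.8,"ax": 2.4,"ay": 1.4},{"dx": 17,"dy": -6,"dz": -10.4,"ax": 2.2,"ay": 1.5},{"dx": 17,"dy": -5.4,"dz": -11,"ax": 2,"ay": 1.5,"az": -0.4},{"dx": 16.5,"dy": -4.8,"dz": -11.7,"ax": 1.9,"ay": 1.5,"az": -0.6},{"dx": 16,"dy": -4.2,"dz": -12.3,"ax": 1.7,"ay": 1.5,"az": -0.9},{"dx": 15.5,"dy": -3.6,"dz": -12.8,"ax": 1.5,"ay": 1.4,"az": -1.1},{"dx": 15,"dy": -3,"dz": -13.3,"ax": 1.3,"ay": 1.4,"az": -1.3}]' > next.json && python3 drive.py next.json
echo '[{},{}]' > next.json && python3 drive.py next.json
sed -i '/^----/,$d; /print(.----/,$d' go2.py; cat >> go2.py <<'E'
F=lambda i,b:ik(np.array(W[i][0],float),down(W[i][1]-90,W[i][2]),b)[0]
q3=F(2,a);q4=F(3,q3);print('----');jplan(a,q3,12);jplan(q3,q4,14)
E
python3 go2.py | sed -n '/---/,$p'
```

```text
time_s: 24.05
ee_pos: [469.3, -175.1, 258.0]
ee_rot: [180.0, -69.6, -36.1]
force: [0.1, -0.2, -3.2]
gripper_width: 43.3
gripper_force: 35.0
time_s: 24.85
ee_pos: [440.2, -120.1, 407.3]
ee_rot: [-179.7, -81.6, -20.7]
force: [0.7, -0.6, -3.5]
gripper_width: 43.2
gripper_force: 35.0
time_s: 25.05
ee_pos: [440.5, -120.5, 407.2]
ee_rot: [-179.1, -81.6, -21.4]
force: [-0.1, 0.6, -3.2]
gripper_width: 43.8
gripper_force: 35.0
----
  at 4 [471. -37. 422.] [ 0.99 -0.13 -0.1 ]
  at 8 [481.  57. 423.] [ 0.99  0.11 -0.1 ]
  at 12 [470. 150. 410.] [ 0.93  0.34 -0.14]
4.9 -21.7 1.1 3.1 0.8 -0.5; 4.2 -22.1 1.1 3.2 0.7 -0.5; 3.4 -22.6 1.2 3.2 0.5 -0.4; 2.6 -22.9 1.3 3.3 0.4 -0.4; 1.8 -23.2 1.5 3.4 0.3 -0.4; 1 -23.4 1.6 3.4 0.1 -0.4; 0.1 -23.5 1.7 3.4 -0 -0.4; -0.8 -23.6 1.8 3.4 -0.2 -0.4
-1.6 -23.6 1.9 3.5 -0.3 -0.3; -2.5 -23.6 2.1 3.4 -0.5 -0.3; -3.4 -23.5 2.2 3.4 -0.6 -0.3; -4.2 -23.3 2.3 3.4 -0.8 -0.3
max 23.846383373585187 3.5256205127608387
  at 4 [497. 161. 319.] [ 0.9   0.34 -0.28]
  at 8 [507. 167. 227.] [ 0.85  0.32 -0.42]
  at 12 [502. 167. 135.] [ 0.78  0.29 -0.55]
-20.9 -0 11.7 0.2 -2.1 0.3; -20.9 -0 11.5 0.1 -2.1 0.2; -20.9 -0 11.3 0.1 -2.1 0.2; -20.9 -0 11.1 0.1 -2.1 0.2; -20.9 -0 10.9 0.1 -2.1 0.1; -20.9 -0 10.7 0 -2.1 0.1; -20.9 -0 10.5 0 -2.1 0; -20.9 -0 10.3 -0 -2.1 -0
-20.9 -0.1 10.1 -0 -2.2 -0; -20.8 -0.1 9.9 -0.1 -2.2 -0.1; -20.8 -0.1 9.7 -0.1 -2.2 -0.1; -20.8 -0.1 9.5 -0.1 -2.2 -0.2; -20.8 -0.1 9.3 -0.1 -2.2 -0.2; -20.8 -0.1 9.1 -0.2 -2.2 -0.3
max 23.95203540411545 2.2293496809607953
```

```bash
echo '[{"dx": 4.9,"dy": -21.7,"dz": 1,"ax": 3,"ay": 0.8,"az": -0.5},{"dx": 4.2,"dy": -22,"dz": 1,"ax": 3.2,"ay": 0.7,"az": -0.5},{"dx": 3.4,"dy": -22.6,"dz": 1.2,"ax": 3.2,"ay": 0.5,"az": -0.4},{"dx": 2.6,"dy": -23,"dz": 1.3,"ax": 3.3,"ay": 0.4,"az": -0.4},{"dx": 1.8,"dy": -23.2,"dz": 1.5,"ax": 3.4,"ay": 0.3,"az": -0.4},{"dx": 1,"dy": -23.4,"dz": 1.6,"ax": 3.4,"az": -0.4},{"dy": -23.5,"dz": 1.7,"ax": 3.4,"az": -0.4},{"dx": -0.8,"dy": -23.6,"dz": 1.8,"ax": 3.4,"ay": -0.2,"az": -0.4}]' > next.json && python3 drive.py next.json
echo '[{"dx": -1.6,"dy": -23.6,"dz": 1.9,"ax": 3.5,"ay": -0.3,"az": -0.3},{"dx": -2.5,"dy": -23.6,"dz": 2,"ax": 3.4,"ay": -0.5,"az": -0.3},{"dx": -3.4,"dy": -23.5,"dz": 2,"ax": 3.4,"ay": -0.6,"az": -0.3},{"dx": -4.2,"dy": -23.3,"dz": 2,"ax": 3.4,"ay": -0.8,"az": -0.3},{},{}]' > next.json && python3 drive.py next.json
python3 - <<'E'
from go import *
P,Q=tcp(*w(sc,[[-176,22,36]])[0],sc[2]);pp=plan(P,Q,14)
b=a
for i in range(1,8):
    u=i/7;b,co=ik(p+(P-p)*u,q*R.from_rotvec((q.inv()*Q).as_rotvec()*u),b);print(b.round(0),round(co,3))
E
```

```text
time_s: 25.85
ee_pos: [482.3, 57.9, 421.5]
ee_rot: [176.5, -83.8, 9.7]
force: [0.2, 0.2, -3.5]
gripper_width: 43.1
gripper_force: 35.0
time_s: 26.45
ee_pos: [470.2, 149.9, 409.4]
ee_rot: [-179.6, -81.7, 19.4]
force: [-0.6, -1.1, -3.3]
gripper_width: 43.5
gripper_force: 35.0
[  9.3 -17.2 140.1 156.1  26.5 -69.8] [470.22369619 149.94970649 409.43724163] [-0.5555449  -1.1304771  -3.31201964]
-22.1 -0.4 5.2 0 -2.1 -0; -21.9 -0.4 6 0 -2.1 -0; -21.7 -0.4 6.8 0 -2.1 -0; -21.4 -0.4 7.6 0 -2.1 -0; -21.1 -0.4 8.4 0 -2.1 -0; -20.8 -0.4 9.2 0 -2.1 -0; -20.5 -0.4 9.9 0 -2.1 -0; -20.1 -0.4 10.7 0 -2.1 -0
-19.7 -0.4 11.4 0 -2.1 -0; -19.2 -0.4 12.1 0 -2.1 -0; -18.8 -0.4 12.8 0 -2.1 -0; -18.3 -0.4 13.5 0 -2.1 -0; -17.8 -0.4 14.2 0 -2.1 -0; -17.2 -0.4 14.8 0 -2.1 -0
[ 10. -14. 142. 158.  27. -73.] 0.0
[ 11. -10. 144. 161.  28. -76.] 0.0
[ 11.  -6. 145. 163.  30. -79.] 0.0
[ 12.  -1. 147. 166.  32. -81.] 0.0
[ 13.   5. 148. 168.  33. -84.] 0.0
[ 13.  11. 148. 170.  35. -86.] 0.0
[ 14.  17. 148. 171.  37. -87.] 0.0
```

```bash
echo '[{"dx": -22,"dy": -0.4,"dz": 5,"ay": -2.1},{"dx": -22,"dy": -0.4,"dz": 6,"ay": -2.1},{"dx": -21.7,"dy": -0.4,"dz": 6.8,"ay": -2.1},{"dx": -21.4,"dy": -0.4,"dz": 7.6,"ay": -2.1},{"dx": -21,"dy": -0.4,"dz": 8.4,"ay": -2.1},{"dx": -20.8,"dy": -0.4,"dz": 9.2,"ay": -2.1},{"dx": -20.5,"dy": -0.4,"dz": 9.9,"ay": -2.1},{"dx": -20,"dy": -0.4,"dz": 10.7,"ay": -2.1}]' > next.json && python3 drive.py next.json
echo '[{"dx": -19.7,"dy": -0.4,"dz": 11.4,"ay": -2.1},{"dx": -19.2,"dy": -0.4,"dz": 12,"ay": -2.1},{"dx": -18.8,"dy": -0.4,"dz": 12.8,"ay": -2.1},{"dx": -18.3,"dy": -0.4,"dz": 13.5,"ay": -2.1},{"dx": -17.8,"dy": -0.4,"dz": 14.2,"ay": -2.1},{"dx": -17,"dy": -0.4,"dz": 14.8,"ay": -2.1},{},{}]' > next.json && python3 drive.py next.json
python3 - <<'E'
from go import *
import cv2
sd=optics.grab_frame('side');wr=optics.grab_frame('wrist');t=optics.grab_frame('top')
im=np.zeros((600,800,3),np.uint8)
im[:320,:560]=wr[100:420];A=cv2.resize(sd[110:230,220:340],None,fx=2.3,fy=2.3,interpolation=cv2.INTER_CUBIC);im[320:596,:276]=A
B=cv2.resize(t[120:230,150:270],None,fx=2.5,fy=2.5,interpolation=cv2.INTER_CUBIC);im[322:597,280:580]=B
cv2.imwrite('pics/v7.png',im)
P,Q=tcp(*w(sc,[[-45,22,36]])[0],sc[2]);print('to go',q.inv().apply(P-p).round(1),(q.inv()*Q).as_rotvec(degrees=True).round(1));plan(P,Q,8)
eng=p+q.apply(eo);m=optics.camera_model('wrist')
d=eng[:2]-sc[:2];c,n=np.cos(sc[2]),np.sin(sc[2]);print('engine local',c*d[0]+n*d[1],-n*d[0]+c*d[1],eng[2])
Qe=q*q0.inv()*R.from_euler('z',e[2])
for v in ([55,22,28],[55,-22,28],[-13,22,80],[-13,-22,80],[-55,22,80],[-55,-22,80]): print(v,wproj(m['T'],m['fx'],[m['cx'],m['cy']],[eng+Qe.apply(v)]).round(0)-[0,100])
E
```

```text
time_s: 27.25
ee_pos: [483.8, 157.7, 227.8]
ee_rot: [-180.0, -64.8, 19.7]
force: [0.4, -0.5, -2.9]
gripper_width: 43.7
gripper_force: 35.0
time_s: 28.05
ee_pos: [495.0, 164.6, 94.0]
ee_rot: [-180.0, -52.4, 19.7]
force: [0.2, 0.8, -3.6]
gripper_width: 43.4
gripper_force: 35.0
[ 14.4  16.6 148.  172.9  37.1 -87.6] [494.95916174 164.58419438  94.04691498] [ 0.22499827  0.80689689 -3.62254384]
to go [ 77.7  -1.4 104. ] [ 0.4 -0.4 -0.3]
9.5 -0.2 13.1 0.1 -0.1 -0; 9.5 -0.1 13.1 0.1 -0.1 -0; 9.6 -0.1 13.1 0.1 -0.1 -0; 9.6 -0.1 13.1 0.1 -0.1 -0; 9.6 -0.1 13.1 0.1 -0.1 -0; 9.6 -0.1 13.1 0.1 -0.1 -0; 9.6 -0 13.1 0.1 -0.1 -0; 9.6 -0 13 0.1 -0.1 -0
engine local -174.3657968797608 21.610630932451336 38.02805195745082
[55, 22, 28] [[255.  84.]]
[55, -22, 28] [[311.  84.]]
[-13, 22, 80] [[242. 120.]]
[-13, -22, 80] [[323. 120.]]
[-55, 22, 80] [[236. 194.]]
[-55, -22, 80] [[328. 194.]]
```

View pics/v7.png

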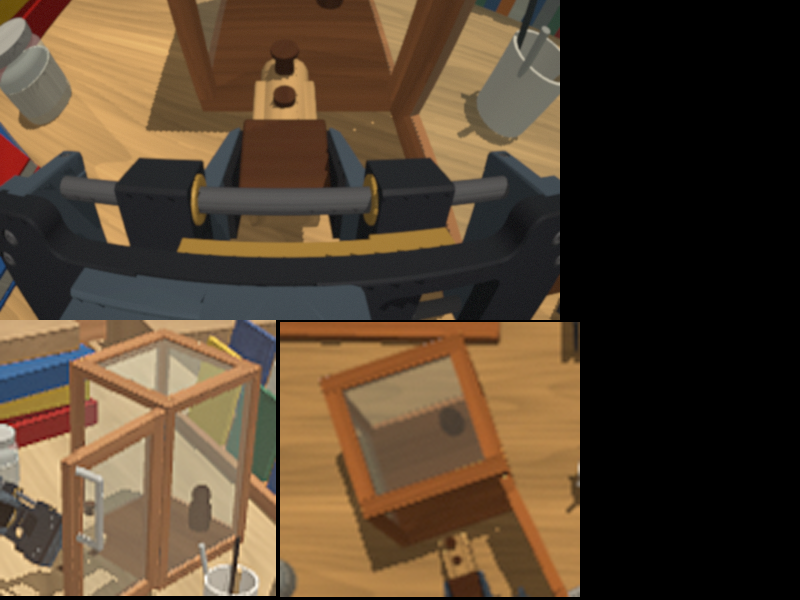

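```bash
python3 - <<'E'
from go import *
m=optics.camera_model('wrist')
for v in ([-100,84,20],[-100,-84,20],[-100,84,0],[-100,-84,0],[-92,84,20],[-116,84,20]): print(v,wproj(m['T'],m['fx'],[m['cx'],m['cy']],w(sc,[v])).round(0))
E
echo '[{"dx": 9.6,"dz": 13},{"dx": 9.6,"dz": 13},{"dx": 9.6,"dz": 13},{"dx": 9.6,"dz": 13},{}]' > next.json && python3 drive.py next.json
```

```text
[ 14.4  16.4 148.  172.9  37.1 -87.6] [494.95699875 164.7294133   95.46709957] [-0.23990776 -0.11076136 -1.84148423]
[-100, 84, 20] [[217. 200.]]
[-100, -84, 20] [[391. 199.]]
[-100, 84, 0] [[220. 212.]]
[-100, -84, 0] [[386. 211.]]
[-92, 84, 20] [[218. 193.]]
[-116, 84, 20] [[215. 214.]]
time_s: 28.7
ee_pos: [558.1, 187.5, 95.8]
ee_rot: [180.0, -52.8, 19.8]
force: [-0.4, -0.4, -2.7]
gripper_width: 43.7
gripper_force: 35.0
```

```bash
echo '[{"dx": 9.6,"dz": 13},{"dx": 9.6,"dz": 13},{"dx": 9.6,"dz": 13},{}]' > next.json && python3 drive.py next.json
echo '[{"dx": 3,"dz": 4},{"dx": 3,"dz": 4},{},{}]' > next.json && python3 drive.py next.json
cat > loc2.py <<'E'
from go import *
eng=p+q.apply(eo);d=eng[:2]-sc[:2];c,n=np.cos(sc[2]),np.sin(sc[2]);print('engine local',c*d[0]+n*d[1],-n*d[0]+c*d[1],eng[2])
E
python3 loc2.py
```

```text
time_s: 29.1
ee_pos: [602.6, 203.6, 94.0]
ee_rot: [-180.0, -52.7, 19.8]
force: [0.1, 0.4, -2.9]
gripper_width: 43.3
gripper_force: 35.0
time_s: 29.5
ee_pos: [610.3, 206.5, 92.4]
ee_rot: [-180.0, -52.5, 19.8]
force: [-0.0, -0.0, -3.2]
gripper_width: 43.6
gripper_force: 35.0
[ 16.2  22.6 132.8 173.8  28.  -86.7] [610.31813324 206.45166832  92.40063344] [-0.00424117 -0.04794945 -3.23516232]
engine local -51.60973634703346 20.851564476907164 36.398506526626974
```

```bash
echo '[{"dx": 2.4,"dz": 3.2},{"dx": -3.2,"dz": 2.4},{"dx": -3.2,"dz": 2.4},{"dx": -3.2,"dz": 2.4},{},{}]' > next.json && python3 drive.py next.json
echo '[{"dx": -1.6,"dz": 1.2},{},{}]' > next.json && python3 drive.py next.json; python3 loc2.py
```

```text
time_s: 30.1
ee_pos: [614.3, 207.9, 80.1]
ee_rot: [-180.0, -52.5, 19.8]
force: [0.7, -0.3, -3.0]
gripper_width: 43.5
gripper_force: 35.0
time_s: 30.4
ee_pos: [614.4, 207.9, 78.5]
ee_rot: [-180.0, -52.5, 19.8]
force: [0.6, 0.4, -3.7]
gripper_width: 43.9
gripper_force: 35.0
[ 16.2  24.7 133.  174.3  30.2 -87.2] [614.3709613  207.93498064  78.5177647 ] [ 0.57781265  0.39893528 -3.71642087]
engine local -47.26193728474485 20.835027242074325 22.529865107524174
```

```bash
echo '[{"dx": -1.2,"dz": 0.9},{},{}]' > next.json && python3 drive.py next.json;echo '[{"dx": -0.8,"dz": 0.6},{},{}]' > next.json && python3 drive.py next.json; echo '[{"dx": -0.8,"dz": 0.6},{},{}]' > next.json && python3 drive.py next.json
```

```text
time_s: 30.7
ee_pos: [614.3, 207.9, 76.9]
ee_rot: [-180.0, -52.5, 19.8]
force: [0.4, -0.0, -2.9]
gripper_width: 43.9
gripper_force: 35.0
time_s: 31.0
ee_pos: [614.3, 207.9, 75.9]
ee_rot: [-180.0, -52.5, 19.8]
force: [0.3, -0.3, -3.2]
gripper_width: 43.3
gripper_force: 35.0
time_s: 31.3
ee_pos: [614.5, 208.0, 75.2]
ee_rot: [-180.0, -52.5, 19.8]
force: [0.9, 0.2, -2.2]
gripper_width: 43.8
gripper_force: 35.0
```

```bash
echo '[{"dx": -0.8,"dz": 0.6},{},{}]' > next.json && python3 drive.py next.json;echo '[{"dx": -0.8,"dz": 0.6},{},{}]' > next.json && python3 drive.py next.json
```

```text
time_s: 31.6
ee_pos: [614.7, 208.1, 74.7]
ee_rot: [-180.0, -52.6, 19.8]
force: [-2.2, -1.7, 0.6]
gripper_width: 43.6
gripper_force: 35.0
time_s: 31.9
ee_pos: [615.1, 208.2, 74.6]
ee_rot: [-180.0, -52.7, 19.8]
force: [-4.1, -0.8, 4.9]
gripper_width: 42.9
gripper_force: 35.0
```

```bash
echo '[{"dx": 0.8,"dz": -0.6},{},{}]' > next.json && python3 drive.py next.json; echo '[{},{},{},{}]' > next.json && python3 drive.py next.json 56
echo '[{"dz": -10},{"dz": -20},{"dz": -25},{"dz": -25},{"dz": -10},{}]' > next.json && python3 drive.py next.json
python3 - <<'E'
from go import *
Q=down(np.degrees(sc[2])-90,-52)
A=w(sc,[[-150,21,100]])[0];B=w(sc,[[-145,21,38]])[0]
b,co=ik(A,Q,a);b2,co2=ik(B,Q,b);b3,c3=ik(w(sc,[[-92,21,38]])[0],Q,b2);print(b.round(),co,b2.round(),co2,b3.round(),c3)
x=plan(A,Q,3);plan(B,Q,4,*x)
E
```

```text
time_s: 32.2
ee_pos: [614.8, 208.1, 74.6]
ee_rot: [-180.0, -52.6, 19.8]
force: [-1.1, -0.8, 2.8]
gripper_width: 43.5
gripper_force: 35.0
time_s: 32.6
ee_pos: [614.2, 207.9, 73.7]
ee_rot: [-180.0, -52.5, 19.8]
force: [0.1, -0.1, 0.1]
gripper_width: 56.0
gripper_force: 0.0
time_s: 33.2
ee_pos: [546.4, 183.4, 130.0]
ee_rot: [-180.0, -52.6, 19.8]
force: [-0.0, -0.2, -0.0]
gripper_width: 56.1
gripper_force: 0.0
[ 15.4  13.6 138.9 171.7  25.3 -85.2] [546.43367143 183.4421235  129.96237861] [-0.04012441 -0.17212931 -0.01652858]
[ 15.  18. 141. 172.  31. -86.] 1.1262040102680267e-23 [ 15.  28. 144. 174.  44. -89.] 4.380091329450218e-28 [ 16.  29. 137. 174.  38. -88.] 3.288157351284017e-22
-9.1 -0.2 4.6 0.1 -0.2 -0.1; -9.1 -0.2 4.6 0.1 -0.2 -0.1; -9 -0.2 4.6 0.1 -0.2 -0.1
-11.4 0 10.5 0 0 0; -11.4 -0 10.5 0 0 0; -11.4 -0 10.5 0 0 0; -11.4 0 10.5 0 0 0
```

```bash
echo '[{"dx": -9,"dz": 4.6},{"dx": -9,"dz": 4.6},{"dx": -9,"dz": 4.6},{"dx": -11.4,"dz": 10.5},{"dx": -11.4,"dz": 10.5},{"dx": -11.4,"dz": 10.5},{"dx": -11.4,"dz": 10.5},{}]' > next.json && python3 drive.py next.json 0 10
python3 - <<'E'
from go import *
d=p[:2]-sc[:2];c,n=np.cos(sc[2]),np.sin(sc[2]);print('tcp local',c*d[0]+n*d[1],-n*d[0]+c*d[1],p[2])
Q=down(np.degrees(sc[2])-90,-52);plan(w(sc,[[-92,21,38]])[0],Q,12)
E
```

```text
time_s: 34.0
ee_pos: [547.3, 183.8, 34.3]
ee_rot: [-179.9, -52.2, 19.8]
force: [-0.1, -0.9, -0.4]
gripper_width: 0.3
gripper_force: 0.0
[ 15.4  29.2 144.2 175.1  45.6 -89.2] [547.25256067 183.75500804  34.2715809 ] [-0.12429012 -0.90035086 -0.38860579]
tcp local -143.47124559416417 20.455583684959294 34.27158090431989
2.9 -0.1 3.2 0 -0 -0; 2.9 -0.1 3.2 0 -0 -0; 2.9 -0.1 3.2 0 -0 -0; 2.9 -0.1 3.2 0 -0 -0; 2.9 -0.1 3.2 0 -0 -0; 2.9 -0.1 3.2 0 -0 -0; 2.9 -0.1 3.2 0 -0 -0; 2.9 -0.1 3.2 0 -0 -0
2.9 -0.1 3.2 0 -0 -0; 2.9 -0.1 3.2 0 -0 -0; 2.9 -0.1 3.2 0 -0 -0; 2.9 -0 3.2 0 -0 -0
```

```bash
echo '[{"dx": 5},{"dx": 3,"dz": 3.2},{"dx": 3,"dz": 3.2},{"dx": 3,"dz": 3.2},{"dx": 3,"dz": 3.2},{"dx": 3,"dz": 3.2},{"dx": 3,"dz": 3.2}]' > next.json && python3 drive.py next.json
echo '[{"dx": 2.6,"dz": 3.4},{"dx": 2.6,"dz": 3.4},{"dx": 2.6,"dz": 3.4}]' > next.json && python3 drive.py next.json; python3 loc2.py|head -1
```

```text
time_s: 34.7
ee_pos: [575.1, 193.8, 44.0]
ee_rot: [-180.0, -52.5, 19.8]
force: [-0.4, -0.2, -0.4]
gripper_width: 0.5
gripper_force: 0.0
time_s: 35.0
ee_pos: [586.6, 198.0, 43.6]
ee_rot: [-180.0, -52.5, 19.8]
force: [-2.7, -1.4, 2.2]
gripper_width: 0.5
gripper_force: 1.5
[ 15.9  28.6 138.3 175.1  39.4 -88.6] [586.64660572 198.00716049  43.59162986] [-2.73431157 -1.36468626  2.18637848]
```

```bash
echo '[{"dx": 2.5,"dz": 3.2},{"dx": 2.5,"dz": 3.2},{"dx": 2.5,"dz": 3.2},{"dx": 2.5,"dz": 3.2},{"dx": 2.5,"dz": 3.2},{},{}]' > next.json && python3 drive.py next.json
python3 - <<'E'
from go import *
d=p[:2]-sc[:2];c,n=np.cos(sc[2]),np.sin(sc[2]);print('tcp local',c*d[0]+n*d[1],-n*d[0]+c*d[1],p[2])
E
```

```text
time_s: 35.7
ee_pos: [606.3, 205.0, 44.1]
ee_rot: [-180.0, -52.5, 19.8]
force: [-0.6, 0.5, 0.5]
gripper_width: 0.1
gripper_force: 0.0
[ 16.1  29.1 135.6 175.1  37.3 -88.4] [606.34494717 205.04380917  44.07000922] [-0.64411548  0.5147043   0.46066334]
tcp local -80.6634097960261 19.908813546452947 44.07000921856711
```

```bash
echo '[{"dx": -5,"dz": -6.4},{"dx": -12,"dz": -16},{"dx": -12,"dz": -16},{"dx": -6,"dz": -20},{"dx": 5,"dz": -35},{"dx": 10,"dz": -35},{},{}]' > next.json && python3 drive.py next.json
python3 - <<'E'
from go import *
import cv2
m=optics.camera_model('wrist');f=optics.grab_frame('wrist');cv2.imwrite('pics/w8.png',f)
c=[m['cx'],m['cy']]
for cc in (-20,-45):
    o=np.r_[w(sc,[[cc,20.5,0]])[0][:2],sc[2]]
    A=wproj(m['T'],m['fx'],c,w(o,[[-13,22,100],[-13,-22,100],[-55,22,100],[-55,-22,100],[-55,0,70]]));print(cc,A.round(0).tolist())
for r in range(60,320,8): print(r,f[r,270:300].mean(0).round().astype(int), end=' | ')
E
```

```text
time_s: 36.5
ee_pos: [498.5, 166.1, 107.4]
ee_rot: [-180.0, -52.6, 19.8]
force: [0.1, 0.4, -0.4]
gripper_width: 0.7
gripper_force: 0.0
[ 14.5  14.4 146.7 172.4  33.8 -86.9] [498.48853781 166.13279304 107.36236279] [ 0.14532024  0.37111084 -0.35781209]
-20 [[259.0, 100.0], [307.0, 100.0], [257.0, 129.0], [310.0, 129.0], [284.0, 155.0]]
-45 [[258.0, 117.0], [309.0, 117.0], [256.0, 150.0], [313.0, 150.0], [284.0, 176.0]]
60 [53 76 97] | 68 [ 58  88 112] | 76 [ 65  98 122] | 84 [43 67 88] | 92 [35 56 75] | 100 [22 34 51] | 108 [16 25 41] | 116 [16 25 41] | 124 [16 26 43] | 132 [39 63 83] | 140 [ 49  78 101] | 148 [ 49  78 101] | 156 [ 49  78 101] | 164 [ 49  79 101] | 172 [48 76 97] | 180 [31 53 86] | 188 [30 54 87] | 196 [30 52 85] | 204 [31 55 89] | 212 [31 55 88] | 220 [31 54 87] | 228 [60 81 99] | 236 [63 60 56] | 244 [64 64 62] | 252 [62 64 62] | 260 [59 60 59] | 268 [49 49 49] | 276 [43 53 60] | 284 [40 64 79] | 292 [67 82 92] | 300 [68 83 94] | 308 [59 78 89] | 316 [36 55 67] |
```

```bash
python3 - <<'E'
from workcell import env, optics, status, ticket
print(ticket.job_done())
E
```

```text
the job is handed in; nothing more can be done
None
```

The job is handed in, though no verdict came back: the engine is on its wheels on the showcase floor, tail about 25 mm behind the shut-door plane. The door stands open at about 1.66 rad and the lid was carried to about 1.72 rad and released on its stop. I took no image after releasing the engine to check the doll, the wagons or the other counter items, but saw no sign of contact with any of them.

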